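# Set the wet-mount kit into its fitted tray

## Task

Lay out the wet-mount kit for the next specimen: put the specimen cup, the dropper bottle, the box of slides and the small cover-glass box each into the tray insert whose pocket is shaped for it, so that it sits level and fully down on the pocket's floor. Keep the cup and the bottle upright on the way, and set things down in their pockets rather than dropping them.

Things in the scene. Friction and masses are not known exactly. Their poses are not given: they have to be found in the camera images.
- specimen_cup: White specimen cup with a white screw lid fixed on: round, 69 mm high, lid 63 mm across over its top 11 mm (from 58 mm up), body below it at most 56 mm across and tapering to the foot. About 90 g. Origin at the centre of its underside, z up. Goes to the insert with the large round pocket.
- dropper_bottle: Brown glass dropper bottle with a black cap and rubber bulb, 85 mm high: round body 31 mm across up to 55 mm, the cap and bulb narrower above. About 60 g. Origin at the centre of its underside, z up. Goes to the insert with the small round pocket.
- slides_box: Pale closed box of microscope slides lying flat, 32 (its x) by 82 (its y) by 27 mm high, about 150 g. It is the one out on the open bench; similar boxes at the back of the desk and on the side counter are not part of the job. Origin at the centre of its underside, z up. Goes to the insert with the long pocket, either way round.
- cover_glass_box: Small flat pale-green box of cover glasses, 34 by 34 by 14 mm high, about 30 g. Origin at the centre of its underside, x and y along its sides, z up. Goes to the insert with the small square pocket, any side first.
- cup_nest: Fixed. Grey plastic insert standing in the steel tray, base plate 82 (its x) by 100 (its y) by 6 mm thick; origin at the centre of its underside, which is 3 mm above the bench; z up. Its pocket is centred on the origin: a round collar 60 mm across inside, pocket floor 6 mm above the origin, flared mouth 28 mm above the origin.
- bottle_nest: Fixed. Grey plastic insert standing in the steel tray, base plate 82 (its x) by 100 (its y) by 6 mm thick; origin at the centre of its underside, which is 3 mm above the bench; z up. Its pocket is centred on the origin: a round collar 38 mm across inside, pocket floor 6 mm above the origin, flared mouth 28 mm above the origin.
- slides_nest: Fixed. Grey plastic insert standing in the steel tray, base plate 82 (its x) by 100 (its y) by 6 mm thick; origin at the centre of its underside, which is 3 mm above the bench; z up. Its pocket is centred on the origin: a rectangular collar 39 (x) by 88.5 (y) mm inside, pocket floor 8 mm above the origin, flared mouth 20 mm above the origin.
- cover_nest: Fixed. Grey plastic insert standing in the steel tray, base plate 82 (its x) by 100 (its y) by 6 mm thick; origin at the centre of its underside, which is 3 mm above the bench; z up. Its pocket is centred on the origin: a square 41 by 41 mm between four corner guides (sides along x and y, the middle 23 mm of each side open), pocket floor 11 mm above the origin, guide tops 18 mm above the origin.
- microscope: Fixed obstacle, not to be handled, 580 mm high; origin on the bench. Its eyepieces (0.31 to 0.39 m up) and monitor (above that, y -0.32 to -0.04) reach to 0.45 m from the base axis: draw the tool in to 0.38 m to swing past in front of it. Raised counters 0.16 m high close the bench in at the sides, from y = 0.32 on the left (with a printer on it) and y = -0.66 on the right.

How it is judged:
At the end, for the whole second after the job is handed in: Specimen cup, dropper bottle, box of slides and cover-glass box each stand in the insert with the pocket of their own shape: centred on the insert within 10 mm, underside within 3 mm of the pocket floor, upright within 5 degrees (0.09 rad), at rest (slower than 0.02 m/s) and released (horizontal distance between specimen_cup and cup_nest below 0.01 m and z of specimen_cup in the frame of cup_nest below 0.009 m and angle between each of specimen_cup, dropper_bottle, slides_box, cover_glass_box's own z axis and vertical below 0.09 rad and linear speed of each of specimen_cup, dropper_bottle, slides_box, cover_glass_box below 0.02 m/s and horizontal distance between dropper_bottle and bottle_nest below 0.01 m and z of dropper_bottle in the frame of bottle_nest below 0.009 m and horizontal distance between slides_box and slides_nest below 0.01 m and z of slides_box in the frame of slides_nest below 0.011 m and horizontal distance between cover_glass_box and cover_nest below 0.01 m and z of cover_glass_box in the frame of cover_nest below 0.014 m); the robot touches nothing.
It fails at once if the specimen cup or the dropper bottle is tipped more than 35 degrees from upright (angle between any of specimen_cup, dropper_bottle's own z axis and vertical above 0.61 rad).
It fails at once if one of the four things is dropped at its insert (falls free of the fingers faster than 0.8 m/s, as from about 33 mm) ((linear speed of specimen_cup above 0.8 m/s and horizontal distance between specimen_cup and cup_nest below 0.05 m and contact force between the fingers and specimen_cup below 0.05 N) or (linear speed of dropper_bottle above 0.8 m/s and horizontal distance between dropper_bottle and bottle_nest below 0.05 m and contact force between the fingers and dropper_bottle below 0.05 N) or (linear speed of slides_box above 0.8 m/s and horizontal distance between slides_box and slides_nest below 0.05 m and contact force between the fingers and slides_box below 0.05 N) or (linear speed of cover_glass_box above 0.8 m/s and horizontal distance between cover_glass_box and cover_nest below 0.05 m and contact force between the fingers and cover_glass_box below 0.05 N)).
It also fails if it takes over 141 s, if anything falls off the work surface, if the arm or the gripper's body presses on something with over 40 N, if the wrist force passes 120 N, or if a joint passes its speed limit or range.

## Robot

A 7-joint arm with a two-finger parallel gripper is mounted at the origin on a cart in front of the work surface, level with it; the furniture and walls round the work are solid. World frame = base frame: x ahead of the robot, y to its left, z up, the work surface at z = 0. Lengths are in m, angles in rad, forces in N, time in s.
With the tool pointing down it reaches from about 0.4 to 0.85 m from the base axis. Payload 10.4 kg.
Tool frame: the origin (TCP) lies between the finger pads; the fingertips stand 14 mm ahead of it and the grasp point (between the pads) lies 5 mm behind it; z points along the fingers, y is the direction in which the jaws open and shut (so a half turn about z gives the same grasp; the last joint's range is limited). The gripper opens to 87 mm and grips with 3 to 60 N. Pads are 19 mm wide; open, the fingers measure 117 mm over their backs; the gripper's body (75 mm by 190 mm) begins 51 mm behind the grasp point.
Start: joints at [1.079, 0.332, -0.065, 1.46, 0.022, 1.35, -0.088], TCP at [0.282, -0.558, 0.237] pointing down, gripper open.
Joint ranges: [-2.6, 2.6], [-0.5, 2.12], [-1.47, 1.34], [0.16, 2.42], [-1.27, 4.41], [0.06, 2.06], [-2.6, 2.6]. Speed limits (rad/s): [2.22, 2.22, 2.79, 2.79, 3.14, 3.14, 3.14].

## Interface

Orientations are given as a unit quaternion [x, y, z, w].
In Python, from bench import readout, camera, calibration, order gives the robot as it stands.
- The arm moves only by the tool apply_moves, never from a script. Its argument "deltas" is a list of rows, each an object with "translation": the shift along the world's x, y, z in m, a list of three; "turn": the turn, a rotation vector about the world's x, y, z in rad, a list of three; "hand": the finger opening in m, from 0 to 0.087. A call has 1 to 5 rows; each row shifts and turns the pose as measured when the row begins; what a row does not reach is not made up. A row lasts 1/10 s, in which the tool goes at most 50 mm and 8.59 degrees, less where a joint would pass 70% of its speed; a pose out of reach is approached as far as the arm can. A call with a gripper value outside its range is refused whole. The fingers move at their own pace and stop on an object; "newtons" is the grip in N (left out, the last holds). Time passes only in rows, so rows that do not move let the fingers close. It gives the time, the measured TCP pose, the force and the opening at its end, in the units of the state.
- readout.read_state(): the state, without advancing time (a new reading comes with each control period).
- camera(name): name is "scene" or "top"; returns the picture (400x640x3 uint8, red, green, blue); there is no depth.
- calibration(name): a dict with "fx", "fy", "cx", "cy" (pixels), "D" ([k1, k2, p1, p2, k3] as OpenCV has them; the pictures are not rectified), "extrinsics" (4x4, takes a point from world to camera coordinates). Camera axes: x right, y down, z forward; pixel columns grow to the right and rows downward; lengths in m; the calibration is good to about 2 mm. A picture is of the moment at which its call begins. calibration takes no time and is no camera call.
- order.close_job(): hands the job in, once; it reports no verdict.
The state is a dict: "time": time; "joint_positions": joint angles; "joint_vel": joint speeds; "joint_torque": joint torques, N m; "ee_pos": TCP position; "eef_rot": TCP orientation; "ft_force": force on the tool from outside, world axes, zero at the start; "torque": the same for the moment, N m; "width": finger opening in m.
Only numpy, scipy, OpenCV 4.12 (cv2) and the standard library are available. Lean on these libraries where they do the work, as an engineer would, in place of code of your own. Each camera call takes 0.05 s, during which the arm holds its last target. There are 200 camera calls.

## Working session

There is one attempt and no reset: what is moved stays moved. The work goes in short steps, Python scripts to look and compute and a tool call to move; the robot and the scene stay as the last step left them, time stands still between calls to the robot, and variables do not carry over. Pictures are saved under pics/ and viewed, about 12 in all and at most 16, crops included, and the job is handed in when it is done.

Besides the shell and the picture viewer there is one more tool, called after "Request:" as a command line: name --argument value ..., lists and objects as JSON in quotes. apply_moves: Moves the arm, as the interface text tells. Its arguments: {"type":"object","properties":{"deltas":{"type":"array","items":{"type":"object","properties":{"translation":{"type":"array","items":{"type":"number"}},"turn":{"type":"array","items":{"type":"number"}},"hand":{"type":"number"}}}},"newtons":{"type":"number"}},"required":["deltas"]}

```bash
mkdir -p pics
python3 - <<'E'
from bench import readout, camera, calibration
import cv2,numpy as np
s=readout.read_state();print({k:np.round(v,3).tolist() for k,v in s.items()})
for n in("scene","top"):
    im=camera(n);cv2.imwrite(f"pics/{n}0.png",im[:,:,::-1]);c=calibration(n)
    print(n,c["fx"],c["fy"],c["cx"],c["cy"],c["D"]);E=np.array(c["extrinsics"]);print(np.round(E,3).tolist(),"campos",-E[:3,:3].T@E[:3,3])
E
```

```text
{'time': 0.0, 'joint_positions': [1.079, 0.333, -0.065, 1.461, 0.022, 1.35, -0.089], 'joint_vel': [0.0, 0.0, -0.001, -0.001, -0.002, 0.002, 0.002], 'joint_torque': [-0.001, -62.326, 0.024, -38.99, -0.061, 0.04, 0.0], 'ee_pos': [0.282, -0.557, 0.236], 'eef_rot': [0.973, 0.232, -0.0, -0.001], 'ft_force': [0.003, 0.088, 0.462], 'torque': [0.021, -0.024, 0.0], 'width': 0.087}
scene 489.4417903847236 489.4417903847236 324.3036479601326 198.77026055223175 [0.01804995 0.         0.         0.         0.        ]
[[-0.895, -0.446, 0.013, 0.45], [-0.308, 0.598, -0.74, 0.296], [0.322, -0.666, -0.672, 0.995], [0.0, 0.0, 0.0, 1.0]] campos [0.17315403 0.68654466 0.88276593]
top 428.2645259396198 428.2645259396198 324.3213567990367 200.13748946758417 [-0.00105165  0.          0.          0.          0.        ]
[[0.02, -1.0, 0.013, -0.125], [-0.991, -0.022, -0.136, 0.577], [0.136, -0.01, -0.991, 1.215], [0.0, 0.0, 0.0, 1.0]] campos [ 0.40875995 -0.10031614  1.28405247]
```

View pics/scene0.png

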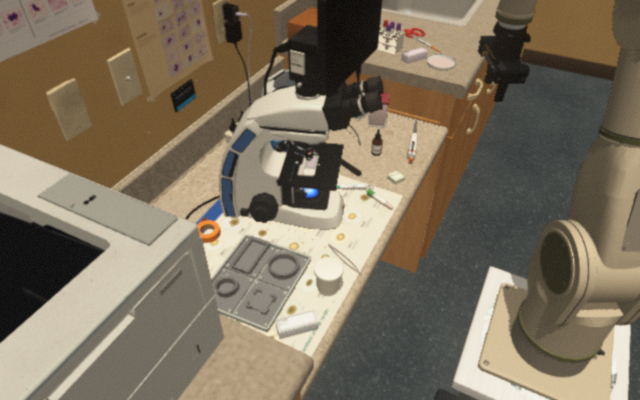

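View pics/top0.png

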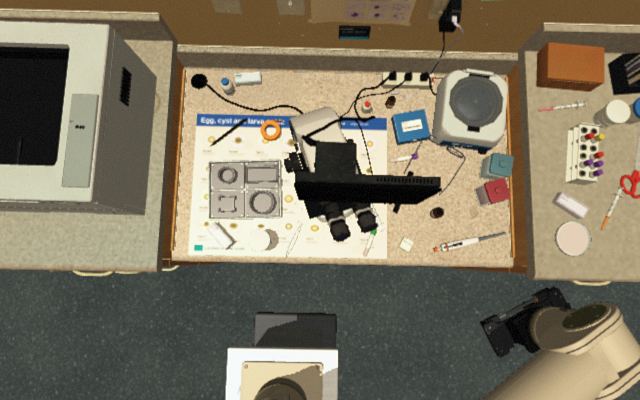

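```bash
cat > h.py <<'E'
import cv2,numpy as np
from bench import readout, camera, calibration
def pt(n,uv,z):
    "pixel -> world point on plane z"
    c=calibration(n);K=np.array([[c["fx"],0,c["cx"]],[0,c["fy"],c["cy"]],[0,0,1]])
    E=np.array(c["extrinsics"]);R,t=E[:3,:3],E[:3,3]
    p=cv2.undistortPoints(np.array(uv,float).reshape(-1,1,2),K,np.array(c["D"])).reshape(-1,2)
    d=np.c_[p,np.ones(len(p))]@R;o=-R.T@t
    return o+d*((z-o[2])/d[:,2])[:,None]
def px(n,P):
    c=calibration(n);K=np.array([[c["fx"],0,c["cx"]],[0,c["fy"],c["cy"]],[0,0,1]])
    E=np.array(c["extrinsics"])
    return cv2.projectPoints(np.array(P,float).reshape(-1,1,3),cv2.Rodrigues(E[:3,:3])[0],E[:3,3],K,np.array(c["D"]))[0].reshape(-1,2)
def crop(im,x0,y0,w,h,k):
    o=cv2.resize(im[y0:y0+h,x0:x0+w],None,fx=k,fy=k,interpolation=cv2.INTER_CUBIC)
    for u in range(-(-x0//10)*10,x0+w,10):cv2.putText(o,str(u) if u%20==0 else '|',((u-x0)*k,8),0,.3,(255,0,0),1)
    for v in range(-(-y0//10)*10,y0+h,10):cv2.putText(o,str(v),(0,(v-y0)*k+4),0,.3,(255,0,0),1)
    return o
E
python3 - <<'E'
from h import *
t=cv2.imread("pics/top0.png");s=cv2.imread("pics/scene0.png")
cv2.imwrite("pics/c1.png",np.hstack([crop(t,195,152,100,110,5),crop(t,392,198,56,110,5)]))
cv2.imwrite("pics/c2.png",np.hstack([crop(s,205,228,150,118,4),crop(s,360,120,45,118,4)]))
E
```

```text
(no output)
```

View pics/c1.png

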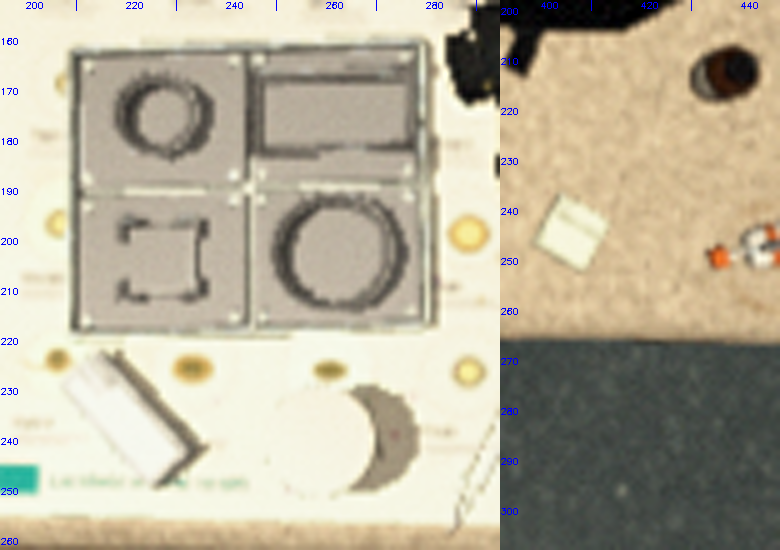

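View pics/c2.png

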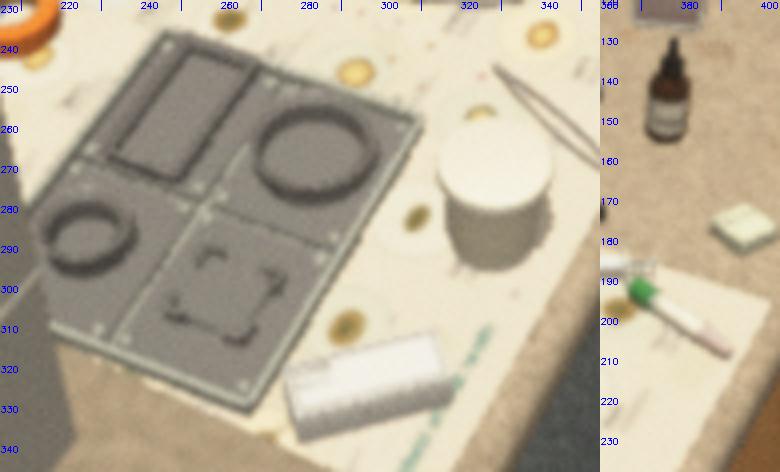

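Run:
```python
from h import *
T=lambda L:[(195+x/5,152+y/5) for x,y in L]; T2=lambda L:[(392+(x-500)/5,198+y/5) for x,y in L]
S=lambda L:[(205+x/4,228+y/4) for x,y in L]; S2=lambda L:[(360+(x-600)/4,120+y/4) for x,y in L]
np.set_printoptions(precision=4,suppress=True)
scr=dict(bot=[(88,67),(235,67),(235,173),(88,178)],cup=[(260,205),(413,200),(415,313),(263,318)],cov=[(88,206),(234,203),(238,318),(90,323)],sli=[(258,60),(408,57),(410,168),(262,173)])
for k,v in scr.items():
    p=pt("top",T(v),.009);print(k,p.mean(0)[:2],"dy",p[1]-p[0],p[2]-p[3],"dx",p[0]-p[3])
print("slides scene",pt("scene",S([(168,46),(258,72),(192,178),(92,155)]),.009).mean(0))
print("cup collar scene",pt("scene",S([(316,153)]),.031),"bottle collar",pt("scene",S([(90,237)]),.031))
print("cover guides",pt("scene",S([(210,254),(272,278),(242,337),(175,306)]),.021))
print("cup collar top",pt("top",T([(341,251)]),.02),"bottle",pt("top",T([(164,116)]),.02))
print("slides pocket top",pt("top",T([(262,78),(410,78),(410,148),(262,153)]),.017).mean(0))
print("cup",pt("top",T([(326,441)]),.069),pt("scene",S([(494,168)]),.069))
print("bottle",pt("top",T2([(743,70)]),.083),pt("scene",S2([(674,42)]),.083))
for n,p in(("top",T2([(560,193),(610,226),(585,272),(533,240)])),("scene",S2([(745,203),(778,225),(742,248),(712,228)]))):
    q=pt(n,p,.014);print("cover",q[:,:2].tolist(),q.mean(0))
for n,p in(("top",T([(110,352),(205,450),(155,487),(62,385)])),("scene",S([(285,375),(438,335),(452,378),(295,410)]))):
    q=pt(n,p,.027);print("slides",np.round(q[:,:2],3).tolist(),q.mean(0))
```

```text
bot [0.6503 0.1809] dy [ 0.002  -0.0888  0.    ] [ 0.005 -0.088  0.   ] dx [0.0681 0.0038 0.    ]
cup [0.5688 0.0713] dy [ 0.0051 -0.0917  0.    ] [ 0.0049 -0.0905  0.    ] dx [0.0681 0.0048 0.    ]
cov [0.5644 0.1759] dy [ 0.0038 -0.0873  0.    ] [ 0.0049 -0.0878  0.    ] dx [0.0704 0.0051 0.    ]
sli [0.6568 0.0768] dy [ 0.0039 -0.0908  0.    ] [ 0.005  -0.0889  0.    ] dx [0.0694 0.0055 0.    ]
slides scene [0.6593 0.0789 0.009 ]
cup collar scene [[0.5616 0.0852 0.031 ]] bottle collar [[0.6405 0.1908 0.031 ]]
cover guides [[0.5818 0.1652 0.021 ]
 [0.5439 0.1636 0.021 ]
 [0.5386 0.2027 0.021 ]
 [0.5802 0.2021 0.021 ]]
cup collar top [[0.5722 0.0681 0.02  ]] bottle [[0.6514 0.1771 0.02  ]]
slides pocket top [0.6554 0.0748 0.017 ]
cup [[0.4575 0.0658 0.069 ]] [[0.4547 0.0779 0.069 ]]
bottle [[ 0.547  -0.4425  0.083 ]] [[ 0.5481 -0.4391  0.083 ]]
cover [[0.47915506746696856, -0.3519364841389564], [0.4602648528182207, -0.38151641599559705], [0.43291020507610084, -0.36648960134448405], [0.451081470592464, -0.3357860201107955]] [ 0.4559 -0.3589  0.014 ]
cover [[0.4614199147343128, -0.3731040620018431], [0.43244279619484216, -0.3606787533559286], [0.4461240247911948, -0.3257340166978131], [0.4722305953386421, -0.3364530252650364]] [ 0.4531 -0.349   0.014 ]
slides [[0.509, 0.2], [0.453, 0.142], [0.431, 0.17], [0.489, 0.227]] [0.4701 0.1846 0.027 ]
slides [[0.505, 0.216], [0.446, 0.159], [0.428, 0.179], [0.49, 0.231]] [0.4672 0.1962 0.027 ]
```

```bash
cat > ov.py <<'E'
from h import *
def circ(x,y,z,r):a=np.linspace(0,2*np.pi,60);return np.c_[x+r*np.cos(a),y+r*np.sin(a),0*a+z]
def rect(x,y,z,a,b,th):
    c,s=np.cos(th),np.sin(th);P=np.array([[a,b],[a,-b],[-a,-b],[-a,b],[a,b]])/2
    return np.c_[P@np.array([[c,s],[-s,c]])+[x,y],np.full(5,z)]
def draw(o,n,P,x0,y0,k,col):
    q=((px(n,P)-[x0,y0]+.5)*k-.5)
    cv2.polylines(o,[np.round(q*16).astype(np.int32)],False,col,1,cv2.LINE_AA,4)
E
python3 - <<'E'
from ov import *
t=cv2.imread("pics/top0.png");s=cv2.imread("pics/scene0.png")
L=[(rect(x,y,.009,.082,.1,.055),(0,0,255)) for x,y in((.650,.181),(.569,.0715),(.564,.176),(.657,.077))]
L+=[(circ(.569,.0715,.031,.030),(0,200,0)),(circ(.650,.181,.031,.019),(0,200,0)),(rect(.657,.077,.023,.039,.0885,.055),(0,200,0)),(circ(.4575,.066,.069,.0315),(255,0,255)),(circ(.4575,.066,.058,.0315),(255,0,255)),(rect(.470,.1846,.027,.032,.082,-.78+1.57),(255,0,255)),(rect(.470,.1846,0,.032,.082,-.78+1.57),(255,0,255))]
a=crop(t,195,152,100,110,4);b=crop(s,205,228,99+51,118,4) if 0 else crop(s,205,228,95+3,110,4)
b=crop(s,205,228,150,110,2.0.__int__() if 0 else 3)
a=crop(t,198,155,90,100,4)
for P,c in L: draw(a,"top",P,198,155,4,c);draw(b,"scene",P,205,228,3,c)
o=np.zeros((400,810,3),np.uint8);o[:400,:360]=a;o[:330,360:]=b;cv2.imwrite("pics/o1.png",o[:,:800])
E
```

```text
(no output)
```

View pics/o1.png

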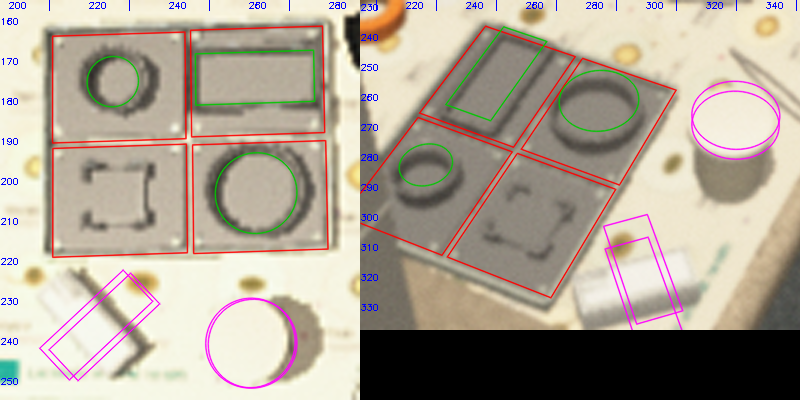

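Run:
```python
from h import *
print(px("top",[(.45,.32,.16),(.7,.32,.16),(.45,-.66,.16),(.7,-.66,.16),(.282,-.557,.222),(0,0,0)]).round(1).tolist())
print(px("scene",[(.45,.32,.16),(.7,.32,.16),(.45,-.66,.16),(.7,-.66,.16),(.282,-.557,.222),(0,0,0)]).round(1).tolist())
t=cv2.imread("pics/top0.png");s=cv2.imread("pics/scene0.png")
cv2.imwrite("pics/o2.png",np.hstack([crop(t,150,200,40,90,4),crop(t,505,200,35,90,4),crop(t,475,280,75,90,4)]))
```

```text
[[157.6, 239.6], [164.4, 146.1], [532.0, 247.3], [527.8, 154.4], [505.6, 315.3], [280.2, 403.4]]
[[268.3, 336.7], [151.2, 282.5], [438.6, 80.5], [362.0, 62.4], [492.6, 90.8], [546.7, 345.3]]
```

Request:
apply_moves --deltas '[{"translation": [0.0, 0.05, 0.02], "turn": [0, 0, 0], "hand": 0.087}, {"translation": [0.0, 0.05, 0.02], "turn": [0, 0, 0], "hand": 0.087}]' --newtons 15

```text
time: 0.3
ee_pos: [0.2794, -0.462, 0.2678]
eef_rot: [0.973, 0.229, -0.002, -0.006]
ft_force: [1.7, 0.2, 2.1]
width: 0.0874
```

Request:
apply_moves --deltas '[{"translation": [0.03, 0.02, -0.025], "turn": [0, 0, 0.14], "hand": 0.087}, {"translation": [0.03, 0.02, -0.025], "turn": [0, 0, 0.14], "hand": 0.087}, {"translation": [0.03, 0.02, -0.025], "turn": [0, 0, 0.14], "hand": 0.087}, {"translation": [0.03, 0.02, -0.025], "turn": [0, 0, 0.14], "hand": 0.087}, {"translation": [0.03, 0.02, -0.02], "turn": [0, 0, 0], "hand": 0.087}]'

```text
time: 0.8
ee_pos: [0.431, -0.3584, 0.1512]
eef_rot: [0.868, 0.497, -0.002, 0.001]
ft_force: [0.4, -0.8, -0.9]
width: 0.0867
```

Request:
apply_moves --deltas '[{"translation": [0.0, 0.0, -0.02], "turn": [0, 0, 0], "hand": 0.087}, {"translation": [0, 0, 0], "turn": [0, 0, 0], "hand": 0.087}]'

```text
time: 1.0
ee_pos: [0.4341, -0.3521, 0.127]
eef_rot: [0.865, 0.501, -0.001, -0.002]
ft_force: [-0.4, 0.0, -1.3]
width: 0.0872
```

Run:
```python
from h import *
s=readout.read_state();p=s["ee_pos"];q=s["eef_rot"];print(p,q,s["ft_force"],s["joint_positions"])
from scipy.spatial.transform import Rotation as R
M=R.from_quat(q).as_matrix();j=M[:,1];f=p+M[:,2]*.014;print("jaw deg",np.degrees(np.arctan2(j[1],j[0])))
tips=[f+j*.0435,f-j*.0435]
o=[]
for n in("top","scene"):
    im=np.ascontiguousarray(camera(n)[:,:,::-1]);cv2.imwrite(f"pics/{n}1.png",im)
    u=px(n,tips+[np.array([.455,-.353,.014])]);print(n,u.round(1).tolist())
    c=u.mean(0).astype(int);x0,y0=c-[48,55]
    k=crop(im,x0,y0,97,110,4)
    for a in u: cv2.circle(k,tuple(np.round((a-[x0,y0]+.5)*4-.5).astype(int)),3,(0,0,255),1)
    o.append(k)
cv2.imwrite("pics/o3.png",np.hstack(o))
```

```text
[ 0.43412591 -0.35212413  0.1270253 ] [ 0.86539111  0.5010907  -0.00149822 -0.00202272] [-0.35899058  0.01298011 -1.25093667] [ 0.83842573  0.29507411 -0.27930609  1.75520582  0.0905925   1.1087568
  0.00866068]
jaw deg -29.855498241938687
top [[419.1, 237.6], [403.5, 265.2], [404.4, 244.8]]
scene [[396.8, 141.0], [418.5, 157.4], [395.9, 175.4]]
```

View pics/o3.png

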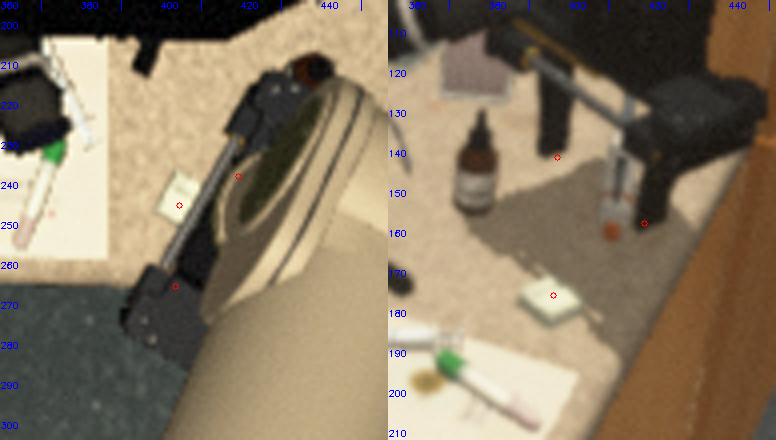

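Request:
apply_moves --deltas '[{"translation": [0.01, -0.001, -0.03], "turn": [0, 0, 0], "hand": 0.087}, {"translation": [0.01, -0.001, -0.03], "turn": [0, 0, 0], "hand": 0.087}, {"translation": [0, 0, -0.03], "turn": [0, 0, 0], "hand": 0.087}, {"translation": [0, 0, 0], "turn": [0, 0, 0], "hand": 0.087}]'

```text
time: 1.5
ee_pos: [0.4561, -0.3619, 0.0449]
eef_rot: [0.868, 0.497, 0.0, 0.006]
ft_force: [-0.9, -0.2, -0.1]
width: 0.0871
```

```bash
cat > look.py <<'E'
from h import *
from scipy.spatial.transform import Rotation as R
import sys
def look(n,name,w=97,h=75,k=8,P=()):
    s=readout.read_state();p=s["ee_pos"];M=R.from_quat(s["eef_rot"]).as_matrix();j=M[:,1];f=p+M[:,2]*.014
    print("tcp",p.round(4),"z",M[:,2].round(3),"jaw",np.degrees(np.arctan2(j[1],j[0])).round(1),"F",s["ft_force"].round(1),"w",s["width"].round(4))
    im=np.ascontiguousarray(camera(n)[:,:,::-1])
    u=px(n,[f+j*s["width"]/2,f-j*s["width"]/2]+list(P));x0,y0=np.clip((u[:2].mean(0)-[w/2,h/2]).astype(int),0,[639-w,399-h])
    c=crop(im,x0,y0,w,h,k)
    for a in u: cv2.circle(c,tuple(np.round((a-[x0,y0]+.5)*k-.5).astype(int)),3,(0,0,255),1)
    cv2.imwrite(f"pics/{name}.png",c)
E
python3 -c "
from look import *
look('scene','p1',80,60,8,[(.4545,-.354,.014)])"
```

```text
Traceback (most recent call last):
  File "look.py", line 6, in look
    print("tcp",p.round(4),"z",M[:,2].round(3),"jaw",np.degrees(np.arctan2(j[1],j[0])).round(1),"F",s["ft_force"].round(1),"w",s["width"].round(4))
                                                                                                                               ^^^^^^^^^^^^^^^^
AttributeError: 'float' object has no attribute 'round'
```

```bash
sed -i 's/s\["width"\].round(4)/round(s["width"],4)/' look.py
python3 -c "
from look import *
look('scene','p1',80,60,8,[(.4545,-.354,.014)])"
```

```text
tcp [ 0.4561 -0.3619  0.0449] z [ 0.006 -0.009 -1.   ] jaw -30.4 F [-0.9 -0.2 -0.1] w 0.0871
```

View pics/p1.png

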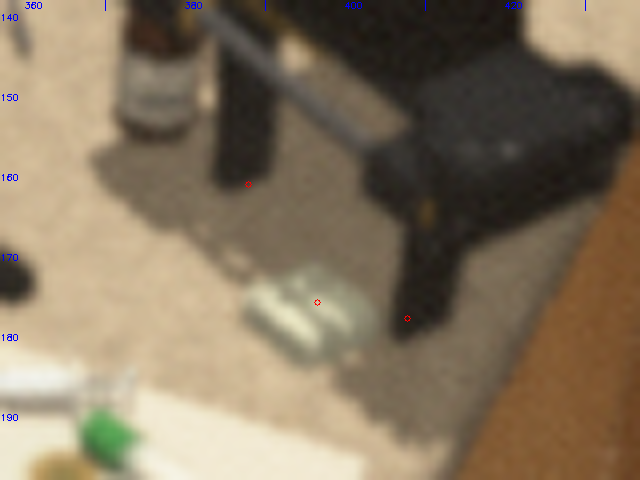

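Request:
apply_moves --deltas '[{"translation": [0, 0.009, -0.01], "turn": [0, 0, 0], "hand": 0.087}, {"translation": [0, 0, -0.01], "turn": [0, 0, 0], "hand": 0.087}, {"translation": [0, 0, 0], "turn": [0, 0, 0], "hand": 0.087}]'

```text
time: 1.85
ee_pos: [0.459, -0.3559, 0.0316]
eef_rot: [0.868, 0.496, 0.002, 0.011]
ft_force: [-0.5, -0.8, 0.6]
width: 0.0872
```

Request:
apply_moves --deltas '[{"translation": [-0.002, 0.003, -0.01], "turn": [0, 0, 0], "hand": 0.087}, {"translation": [0, 0, 0], "turn": [0, 0, 0], "hand": 0.087}]'

```text
time: 2.05
ee_pos: [0.4573, -0.353, 0.022]
eef_rot: [0.868, 0.496, 0.003, 0.011]
ft_force: [-0.5, -0.0, 0.5]
width: 0.087
```

```bash
python3 -c "
from look import *
for i in range(3):look('scene','x',80,60,8)"
```

```text
tcp [ 0.4573 -0.353   0.022 ] z [ 0.016 -0.017 -1.   ] jaw -30.5 F [-0.5 -0.   0.5] w 0.087
tcp [ 0.458  -0.3536  0.0229] z [ 0.017 -0.018 -1.   ] jaw -30.5 F [0.7 0.1 0.3] w 0.0869
tcp [ 0.4583 -0.3539  0.0233] z [ 0.018 -0.019 -1.   ] jaw -30.5 F [ 0.1 -0.3  0.6] w 0.0873
```

Request:
apply_moves --deltas '[{"translation": [-0.001, 0, -0.002], "turn": [0.019, 0.018, 0], "hand": 0.087}, {"translation": [0, 0, 0], "turn": [0, 0, 0], "hand": 0.02}, {"translation": [0, 0, 0], "turn": [0, 0, 0], "hand": 0.02}, {"translation": [0, 0, 0], "turn": [0, 0, 0], "hand": 0.02}, {"translation": [0, 0, 0], "turn": [0, 0, 0], "hand": 0.02}]' --newtons 15

```text
time: 2.7
ee_pos: [0.4578, -0.3546, 0.0219]
eef_rot: [0.868, 0.496, -0.0, -0.001]
ft_force: [-0.7, -0.5, 0.3]
width: 0.0627
```

Request:
apply_moves --deltas '[{"translation": [0, 0, 0], "turn": [0, 0, 0], "hand": 0.02}, {"translation": [0, 0, 0], "turn": [0, 0, 0], "hand": 0.02}, {"translation": [0, 0, 0], "turn": [0, 0, 0], "hand": 0.02}]'

```text
time: 3.0
ee_pos: [0.4577, -0.3545, 0.0219]
eef_rot: [0.868, 0.496, -0.0, -0.001]
ft_force: [0.4, -0.5, 0.2]
width: 0.0391
```

```bash
python3 -c "
from look import *
look('scene','x',80,60,8)"
```

```text
tcp [ 0.4577 -0.3545  0.0219] z [-0.001  0.001 -1.   ] jaw -30.5 F [ 0.4 -0.5  0.2] w 0.0391
```

Request:
apply_moves --deltas '[{"translation": [0, 0, 0], "turn": [0, 0, 0], "hand": 0.02}, {"translation": [0, 0, 0], "turn": [0, 0, 0], "hand": 0.02}, {"translation": [0, 0, 0.03], "turn": [0, 0, 0], "hand": 0.02}, {"translation": [0, 0, 0.04], "turn": [0, 0, 0], "hand": 0.02}]'

```text
time: 3.45
ee_pos: [0.4544, -0.3522, 0.088]
eef_rot: [0.868, 0.496, -0.002, -0.006]
ft_force: [-0.1, 0.6, 0.3]
width: 0.0335
```

Request:
apply_moves --deltas '[{"translation": [-0.035, 0.03, 0.02], "turn": [0, 0, 0], "hand": 0.02}, {"translation": [-0.037, 0.03, 0.02], "turn": [0, 0, 0], "hand": 0.02}, {"translation": [-0.037, 0.03, 0], "turn": [0, 0, 0], "hand": 0.02}, {"translation": [-0.037, 0.03, 0], "turn": [0, 0, 0], "hand": 0.02}]'

```text
time: 3.85
ee_pos: [0.3114, -0.2334, 0.1339]
eef_rot: [0.868, 0.496, 0.001, -0.0]
ft_force: [-0.2, 0.6, 0.8]
width: 0.0337
```

```bash
python3 -c "
from look import *
look('scene','p2',80,60,8)"
```

```text
tcp [ 0.3114 -0.2334  0.1339] z [ 0.001  0.002 -1.   ] jaw -30.6 F [-0.2  0.6  0.8] w 0.0337
```

Request:
apply_moves --deltas '[{"translation": [0.016, 0.043, 0], "turn": [0, 0, 0.12], "hand": 0.02}, {"translation": [0.016, 0.043, 0], "turn": [0, 0, 0.12], "hand": 0.02}, {"translation": [0.016, 0.043, 0], "turn": [0, 0, 0.12], "hand": 0.02}, {"translation": [0.016, 0.043, 0], "turn": [0, 0, 0.12], "hand": 0.02}, {"translation": [0, 0.045, 0], "turn": [0, 0, 0.11], "hand": 0.02}]'

```text
time: 4.4
ee_pos: [0.3669, -0.0084, 0.1341]
eef_rot: [0.684, 0.73, -0.001, 0.002]
ft_force: [1.1, 0.9, 0.7]
width: 0.0336
```

Request:
apply_moves --deltas '[{"translation": [0, 0.045, 0], "turn": [0, 0, 0], "hand": 0.02}, {"translation": [0, 0.045, 0], "turn": [0, 0, 0], "hand": 0.02}, {"translation": [0.03, 0.035, 0], "turn": [0, 0, 0], "hand": 0.02}, {"translation": [0.045, 0.02, 0], "turn": [0, 0, 0], "hand": 0.02}]'

```text
time: 4.8
ee_pos: [0.4399, 0.1459, 0.1362]
eef_rot: [0.68, 0.733, -0.001, 0.006]
ft_force: [-0.7, -1.1, 0.9]
width: 0.0338
```

Request:
apply_moves --deltas '[{"translation": [0.04, 0.01, 0], "turn": [0, 0, 0], "hand": 0.02}, {"translation": [0.04, 0, -0.02], "turn": [0, 0, 0], "hand": 0.02}, {"translation": [0, 0, 0], "turn": [0, 0, 0], "hand": 0.02}]'

```text
time: 5.1
ee_pos: [0.5267, 0.1599, 0.1134]
eef_rot: [0.68, 0.734, 0.001, 0.004]
ft_force: [-0.6, -1.2, -1.0]
width: 0.034
```

```bash
python3 -c "
from look import *
look('scene','p2',80,60,8)"
```

```text
tcp [0.5267 0.1599 0.1134] z [ 0.007 -0.004 -1.   ] jaw 4.4 F [-0.6 -1.2 -1. ] w 0.034
```

Request:
apply_moves --deltas '[{"translation": [0.036, 0.0166, -0.01], "turn": [-0.004, -0.007, -0.017], "hand": 0.02}, {"translation": [0, 0, -0.04], "turn": [0, 0, 0], "hand": 0.02}, {"translation": [0, 0, 0], "turn": [0, 0, 0], "hand": 0.02}]'

```text
time: 5.45
ee_pos: [0.5616, 0.1787, 0.0672]
eef_rot: [0.685, 0.728, 0.003, 0.01]
ft_force: [-1.4, -0.3, -1.1]
width: 0.0337
```

```bash
python3 -c "
from look import *
a=[(.563+dx*np.cos(.06)-dy*np.sin(.06),.1765+dx*np.sin(.06)+dy*np.cos(.06),.021) for dx in(-.0205,.0205) for dy in(-.0205,.0205)]
look('scene','p2',80,60,8,a)"
```

```text
tcp [0.5616 0.1787 0.0672] z [ 0.019 -0.009 -1.   ] jaw 3.5 F [-1.4 -0.3 -1.1] w 0.0337
```

View pics/p2.png

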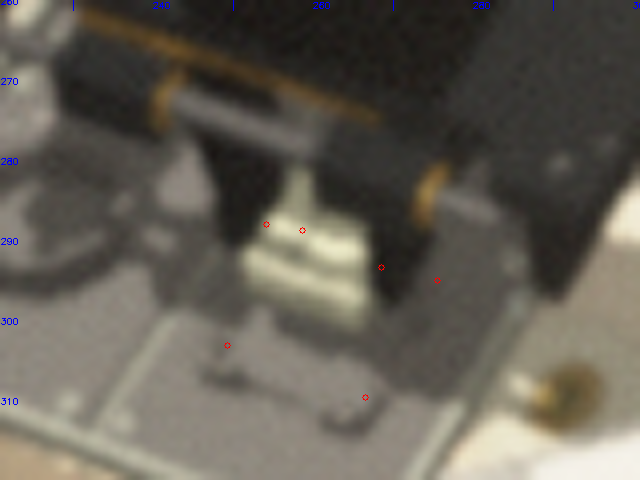

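Request:
apply_moves --deltas '[{"translation": [0.0015, -0.002, -0.01], "turn": [0.009, 0.019, 0], "hand": 0.02}, {"translation": [0, 0, -0.009], "turn": [0, 0, 0], "hand": 0.02}, {"translation": [0, 0, 0], "turn": [0, 0, 0], "hand": 0.02}]'

```text
time: 5.8
ee_pos: [0.5667, 0.1779, 0.0566]
eef_rot: [0.685, 0.728, 0.005, 0.003]
ft_force: [-0.1, -0.2, -0.4]
width: 0.0335
```

```bash
python3 -c "
from look import *
look('scene','x',80,60,8)"
```

```text
tcp [0.5667 0.1779 0.0566] z [ 0.011  0.003 -1.   ] jaw 3.5 F [-0.1 -0.2 -0.4] w 0.0335
```

Request:
apply_moves --deltas '[{"translation": [-0.004, -0.0015, -0.01], "turn": [-0.003, 0.011, 0], "hand": 0.02}, {"translation": [0, 0, -0.006], "turn": [0, 0, 0], "hand": 0.02}, {"translation": [0, 0, 0], "turn": [0, 0, 0], "hand": 0.02}]'

```text
time: 6.15
ee_pos: [0.5636, 0.1773, 0.0419]
eef_rot: [0.685, 0.728, 0.001, 0.0]
ft_force: [-0.1, 2.3, 0.5]
width: 0.0339
```

```bash
python3 -c "
from look import *
look('scene','x',80,60,8)"
```

```text
tcp [0.5636 0.1773 0.0419] z [ 0.003  0.002 -1.   ] jaw 3.5 F [-0.1  2.3  0.5] w 0.0339
```

Request:
apply_moves --deltas '[{"translation": [0, -0.001, -0.006], "turn": [0, 0, 0], "hand": 0.02}, {"translation": [0, 0, 0], "turn": [0, 0, 0], "hand": 0.02}]'

```text
time: 6.4
ee_pos: [0.564, 0.1778, 0.0373]
eef_rot: [0.685, 0.729, 0.003, 0.001]
ft_force: [-0.4, 0.4, -0.3]
width: 0.0338
```

```bash
python3 -c "
from look import *
look('scene','x',80,60,8)"
```

```text
tcp [0.564  0.1778 0.0373] z [ 0.004  0.003 -1.   ] jaw 3.6 F [-0.4  0.4 -0.3] w 0.0338
```

Nearly on the floor (1.5 mm). Press slightly, then open and rise.

Request:
apply_moves --deltas '[{"translation": [0, 0, -0.003], "turn": [0, 0, 0], "hand": 0.02}, {"translation": [0, 0, 0], "turn": [0, 0, 0], "hand": 0.02}]'

```text
time: 6.65
ee_pos: [0.5644, 0.1781, 0.0356]
eef_rot: [0.685, 0.729, 0.003, 0.001]
ft_force: [0.1, 2.9, -1.1]
width: 0.034
```

Request:
apply_moves --deltas '[{"translation": [0, 0, 0], "turn": [0, 0, 0], "hand": 0.05}, {"translation": [0, 0, 0], "turn": [0, 0, 0], "hand": 0.05}, {"translation": [0, 0, 0], "turn": [0, 0, 0], "hand": 0.05}, {"translation": [0, 0, 0.02], "turn": [0, 0, 0], "hand": 0.05}, {"translation": [0, 0, 0.04], "turn": [0, 0, 0], "hand": 0.05}]'

```text
time: 7.15
ee_pos: [0.5609, 0.175, 0.0908]
eef_rot: [0.685, 0.729, -0.002, -0.001]
ft_force: [0.5, -0.5, -0.1]
width: 0.0496
```

Request:
apply_moves --deltas '[{"translation": [-0.03, -0.01, 0.04], "turn": [0, 0, 0], "hand": 0.087}, {"translation": [-0.05, 0.0, 0.03], "turn": [0, 0, 0], "hand": 0.087}, {"translation": [-0.05, 0, 0.0], "turn": [0, 0, 0], "hand": 0.087}, {"translation": [0, 0, 0], "turn": [0, 0, 0], "hand": 0.087}]'

```text
time: 7.55
ee_pos: [0.4353, 0.1642, 0.1605]
eef_rot: [0.686, 0.728, -0.002, 0.001]
ft_force: [1.3, 0.2, -0.1]
width: 0.0742
```

Run:
```python
from look import *
look('scene','x',80,60,8)
s=np.ascontiguousarray(camera('scene')[:,:,::-1]);t=np.ascontiguousarray(camera('top')[:,:,::-1])
cv2.imwrite("pics/scene2.png",s);cv2.imwrite("pics/top2.png",t)
o=np.zeros((600,800,3),np.uint8);o[:600,:]=crop(s,205,228,160,120,5)
cv2.imwrite("pics/p3.png",o)
```

```text
tcp [0.4353 0.1642 0.1605] z [-0.001 -0.004 -1.   ] jaw 3.4 F [ 1.3  0.2 -0.1] w 0.0742
```

View pics/p3.png

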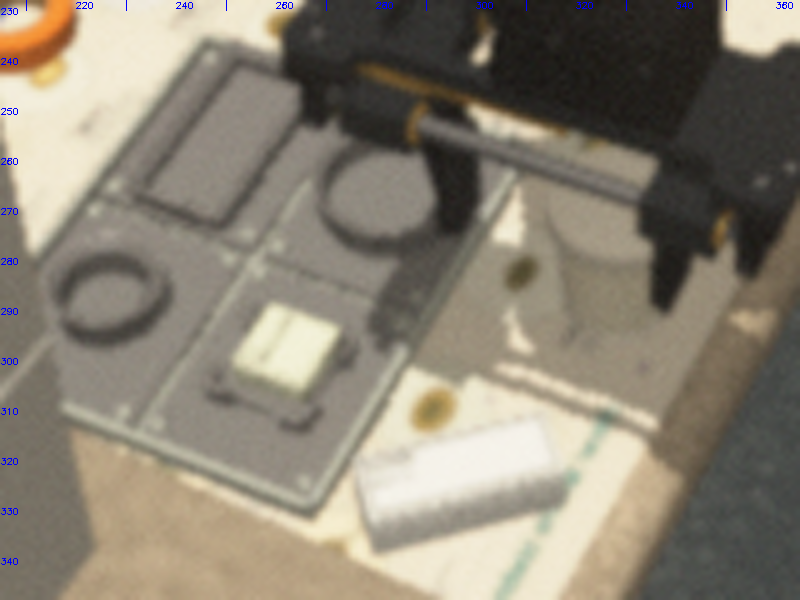

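Run:
```python
from h import *
np.set_printoptions(precision=4,suppress=True)
S=lambda L:[(205+(x+.5)/5-.5,228+(y+.5)/5-.5) for x,y in L]
q=pt("scene",S([(240,352),(275,305),(343,325),(303,368)]),.028);print(q,q.mean(0))
q=pt("scene",S([(357,460),(545,415),(567,472),(372,510)]),.027);print(q,q.mean(0))
t=cv2.imread("pics/top0.png")
# top view bright box mask minus paper is hard: print edge profile across box centre
g=cv2.cvtColor(t,cv2.COLOR_BGR2GRAY)
print(g[222:252,205:240:1].tolist().__len__());
for v in range(222,252,2):print(v,g[v,204:240].tolist())
```

```text
[[0.5787 0.1885 0.028 ]
 [0.5786 0.1609 0.028 ]
 [0.5471 0.1567 0.028 ]
 [0.5506 0.1834 0.028 ]] [0.5638 0.1724 0.028 ]
[[0.5077 0.2116 0.027 ]
 [0.4493 0.1575 0.027 ]
 [0.4287 0.1779 0.027 ]
 [0.4903 0.229  0.027 ]] [0.469 0.194 0.027]
30
222 [228, 186, 164, 178, 220, 245, 248, 246, 240, 238, 222, 186, 201, 219, 158, 185, 242, 242, 242, 241, 241, 242, 244, 244, 245, 245, 242, 238, 234, 234, 233, 238, 243, 244, 245, 245]
224 [196, 163, 153, 166, 196, 225, 240, 239, 232, 224, 215, 199, 172, 129, 109, 135, 173, 232, 245, 244, 242, 241, 244, 244, 244, 234, 195, 166, 154, 152, 155, 173, 194, 228, 245, 245]
226 [240, 228, 221, 229, 237, 239, 234, 229, 238, 236, 229, 227, 215, 207, 183, 135, 125, 140, 178, 232, 243, 243, 245, 245, 244, 224, 188, 165, 154, 153, 148, 167, 187, 216, 244, 246]
228 [247, 247, 244, 238, 235, 243, 246, 243, 236, 239, 242, 234, 217, 208, 215, 218, 179, 124, 132, 143, 174, 231, 244, 246, 246, 243, 238, 226, 216, 212, 215, 223, 237, 244, 245, 245]
230 [245, 246, 246, 238, 230, 240, 245, 246, 247, 244, 241, 242, 243, 243, 246, 242, 225, 217, 167, 121, 130, 148, 189, 
[... 1213 characters left out ...]
 246, 247, 246, 246, 246, 246, 246, 245, 235, 236, 237, 244, 246, 246, 247, 246, 245, 238, 209, 165, 120, 119, 160, 224, 246, 246, 244, 244, 244]
246 [245, 243, 245, 245, 243, 244, 245, 243, 243, 237, 243, 245, 244, 240, 245, 244, 246, 244, 237, 240, 245, 245, 238, 218, 159, 116, 141, 200, 216, 246, 246, 245, 246, 245, 246, 244]
248 [241, 225, 236, 224, 214, 227, 235, 223, 221, 216, 216, 212, 216, 222, 221, 228, 240, 227, 215, 221, 229, 214, 162, 114, 125, 170, 170, 198, 224, 241, 234, 225, 219, 222, 232, 219]
250 [247, 246, 245, 246, 245, 246, 246, 246, 246, 245, 245, 245, 246, 245, 245, 245, 246, 245, 245, 245, 246, 242, 236, 245, 247, 245, 242, 240, 242, 245, 244, 242, 239, 240, 243, 239]
```

Request:
apply_moves --deltas '[{"translation": [0.007, 0.006, -0.01], "turn": [0, 0, -0.142], "hand": 0.087}, {"translation": [0.007, 0.006, -0.01], "turn": [0, 0, -0.142], "hand": 0.087}, {"translation": [0.007, 0.006, -0.01], "turn": [0, 0, -0.142], "hand": 0.087}, {"translation": [0.007, 0.006, -0.01], "turn": [0, 0, -0.142], "hand": 0.087}, {"translation": [0.007, 0.004, -0.01], "turn": [0, 0, -0.142], "hand": 0.087}]'

```text
time: 8.2
ee_pos: [0.4837, 0.1923, 0.1084]
eef_rot: [0.903, 0.429, 0.001, -0.001]
ft_force: [-0.3, 0.0, 0.5]
width: 0.0867
```

Request:
apply_moves --deltas '[{"translation": [0, 0, -0.01], "turn": [0, 0, -0.135], "hand": 0.087}, {"translation": [0, 0, -0.02], "turn": [0, 0, 0], "hand": 0.087}, {"translation": [0, 0, 0], "turn": [0, 0, 0], "hand": 0.087}]'

```text
time: 8.5
ee_pos: [0.4865, 0.193, 0.0732]
eef_rot: [0.933, 0.361, -0.001, -0.003]
ft_force: [0.2, -0.6, -0.4]
width: 0.0866
```

Run:
```python
from look import *
c=np.array([.470,.192]);a=np.array([.707,.707]);b=np.array([-.707,.707])
P=[(*(c+i*.041*a+j*.016*b),.027) for i in(-1,1) for j in (-1,1)]
look('scene','p4',80,60,8,P)
```

```text
tcp [0.4865 0.193  0.0732] z [-0.005  0.006 -1.   ] jaw -47.7 F [ 0.2 -0.6 -0.4] w 0.0866
```

View pics/p4.png

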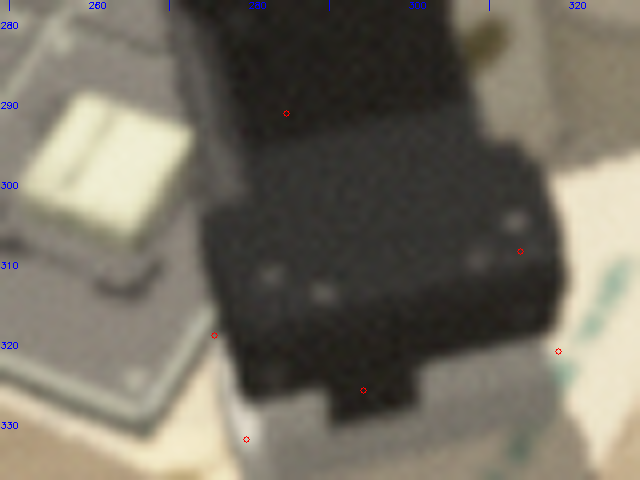

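Request:
apply_moves --deltas '[{"translation": [-0.0175, -0.001, -0.01], "turn": [-0.006, -0.005, 0.04], "hand": 0.087}, {"translation": [0, 0, -0.025], "turn": [0, 0, 0], "hand": 0.087}, {"translation": [0, 0, 0], "turn": [0, 0, 0], "hand": 0.087}]'

```text
time: 8.85
ee_pos: [0.4723, 0.1934, 0.0407]
eef_rot: [0.925, 0.381, 0.002, -0.001]
ft_force: [-0.4, 0.3, -0.4]
width: 0.0869
```

```bash
python3 -c "
from look import *
look('scene','x',80,60,8)"
```

```text
tcp [0.4723 0.1934 0.0407] z [ 0.004  0.003 -1.   ] jaw -45.3 F [-0.4  0.3 -0.4] w 0.0869
```

Request:
apply_moves --deltas '[{"translation": [-0.003, -0.001, -0.012], "turn": [-0.003, 0.004, 0], "hand": 0.087}, {"translation": [0, 0, 0], "turn": [0, 0, 0], "hand": 0.02}, {"translation": [0, 0, 0], "turn": [0, 0, 0], "hand": 0.02}, {"translation": [0, 0, 0], "turn": [0, 0, 0], "hand": 0.02}, {"translation": [0, 0, 0], "turn": [0, 0, 0], "hand": 0.02}]' --newtons 25

```text
time: 9.4
ee_pos: [0.473, 0.1941, 0.0333]
eef_rot: [0.925, 0.38, 0.003, -0.0]
ft_force: [0.7, 0.1, 0.1]
width: 0.0629
```

Request:
apply_moves --deltas '[{"translation": [0, 0, 0], "turn": [0, 0, 0], "hand": 0.02}, {"translation": [0, 0, 0], "turn": [0, 0, 0], "hand": 0.02}, {"translation": [0, 0, 0], "turn": [0, 0, 0], "hand": 0.02}, {"translation": [0, 0, 0], "turn": [0, 0, 0], "hand": 0.02}, {"translation": [0, 0, 0], "turn": [0, 0, 0], "hand": 0.02}]'

```text
time: 9.9
ee_pos: [0.4733, 0.1943, 0.034]
eef_rot: [0.925, 0.38, 0.004, 0.0]
ft_force: [0.8, 0.1, -0.0]
width: 0.0317
```

```bash
python3 -c "
from look import *
look('scene','x',80,60,8)"
```

```text
tcp [0.4733 0.1943 0.034 ] z [ 0.007  0.003 -1.   ] jaw -45.3 F [ 0.8  0.1 -0. ] w 0.0317
```

Request:
apply_moves --deltas '[{"translation": [0, 0, 0], "turn": [0, 0, 0], "hand": 0.045}, {"translation": [0, 0, 0], "turn": [0, 0, 0], "hand": 0.045}, {"translation": [-0.004, -0.003, -0.006], "turn": [0, 0.006, 0], "hand": 0.045}, {"translation": [0, 0, 0], "turn": [0, 0, 0], "hand": 0.045}]'

```text
time: 10.35
ee_pos: [0.4689, 0.1909, 0.0274]
eef_rot: [0.925, 0.38, 0.0, -0.001]
ft_force: [0.4, -0.2, -0.1]
width: 0.0443
```

Run:
```python
from look import *
c=np.array([.469,.1925]);a=np.array([.707,.707]);b=np.array([-.707,.707])
P=[(*(c+i*.041*a+j*.016*b),.027) for i in(-1,1) for j in (-1,1)]
look('scene','p5',80,60,8,P)
```

```text
tcp [0.4689 0.1909 0.0274] z [-0.     0.002 -1.   ] jaw -45.3 F [ 0.4 -0.2 -0.1] w 0.0443
```

View pics/p5.png

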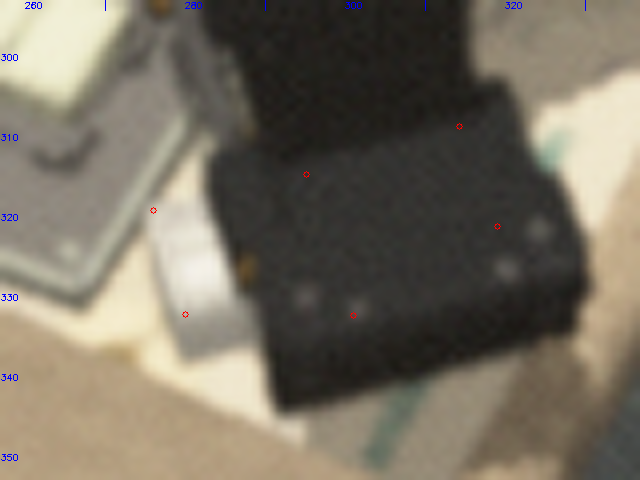

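Request:
apply_moves --deltas '[{"translation": [0, 0, 0], "turn": [0, 0, 0], "hand": 0.02}, {"translation": [0, 0, 0], "turn": [0, 0, 0], "hand": 0.02}, {"translation": [0, 0, 0], "turn": [0, 0, 0], "hand": 0.02}, {"translation": [0, 0, 0], "turn": [0, 0, 0], "hand": 0.02}]'

```text
time: 10.8
ee_pos: [0.4694, 0.1914, 0.0279]
eef_rot: [0.925, 0.38, 0.001, -0.001]
ft_force: [-0.2, 0.2, -0.5]
width: 0.0319
```

Request:
apply_moves --deltas '[{"translation": [0, 0, 0.02], "turn": [0, 0, 0], "hand": 0.02}, {"translation": [0, 0, 0.03], "turn": [0, 0, 0], "hand": 0.02}, {"translation": [0, 0, 0.03], "turn": [0, 0, 0], "hand": 0.02}]'

```text
time: 11.1
ee_pos: [0.4661, 0.1903, 0.1061]
eef_rot: [0.925, 0.381, -0.003, -0.002]
ft_force: [0.7, 0.3, -0.4]
width: 0.0319
```

```bash
python3 -c "
from look import *
look('scene','x',80,60,8)"
```

```text
tcp [0.4661 0.1903 0.1061] z [-0.008  0.001 -1.   ] jaw -45.2 F [ 0.7  0.3 -0.4] w 0.0319
```

Request:
apply_moves --deltas '[{"translation": [0.03, -0.015, 0.01], "turn": [0, 0.004, 0.142], "hand": 0.02}, {"translation": [0.03, -0.018, 0.01], "turn": [0, 0.004, 0.142], "hand": 0.02}, {"translation": [0.03, -0.018, 0], "turn": [0, 0, 0.142], "hand": 0.02}, {"translation": [0.03, -0.018, 0], "turn": [0, 0, 0.142], "hand": 0.02}, {"translation": [0.03, -0.018, 0], "turn": [0, 0, 0.142], "hand": 0.02}]'

```text
time: 11.65
ee_pos: [0.6209, 0.1053, 0.1346]
eef_rot: [0.724, 0.69, -0.003, -0.0]
ft_force: [0.8, 0.5, -1.1]
width: 0.0316
```

Request:
apply_moves --deltas '[{"translation": [0.025, -0.015, 0], "turn": [0, 0, 0.139], "hand": 0.02}, {"translation": [0, 0, 0], "turn": [0, 0, 0], "hand": 0.02}]'

```text
time: 11.85
ee_pos: [0.65, 0.0847, 0.1328]
eef_rot: [0.673, 0.74, -0.003, -0.0]
ft_force: [-0.7, -0.3, -1.4]
width: 0.0319
```

```bash
python3 -c "
from look import *
look('scene','x',80,60,8)"
```

```text
tcp [0.65   0.0847 0.1328] z [-0.004 -0.005 -1.   ] jaw 5.5 F [-0.7 -0.3 -1.4] w 0.0319
```

Request:
apply_moves --deltas '[{"translation": [0.006, -0.006, -0.03], "turn": [0.005, -0.004, -0.037], "hand": 0.02}, {"translation": [0, 0, -0.03], "turn": [0, 0, 0], "hand": 0.02}, {"translation": [0, 0, 0], "turn": [0, 0, 0], "hand": 0.02}]'

```text
time: 12.2
ee_pos: [0.653, 0.0833, 0.0718]
eef_rot: [0.689, 0.725, 0.001, -0.001]
ft_force: [-0.6, -0.3, -0.6]
width: 0.0319
```

Run:
```python
from look import *
P=[(.657+dx*np.cos(.06)-dy*np.sin(.06),.0775+dx*np.sin(.06)+dy*np.cos(.06),.023) for dx in(-.0195,.0195) for dy in(-.04425,.04425)]
look('scene','p6',80,60,8,P)
```

```text
tcp [0.653  0.0833 0.0718] z [-0.001  0.003 -1.   ] jaw 3.0 F [-0.6 -0.3 -0.6] w 0.0319
```

View pics/p6.png

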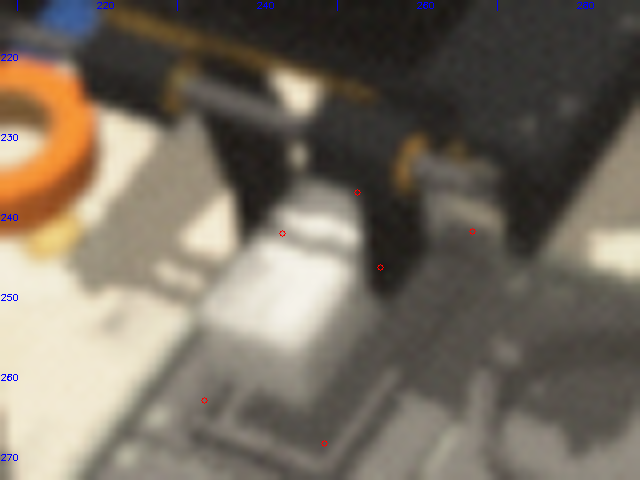

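Request:
apply_moves --deltas '[{"translation": [0.004, -0.006, -0.008], "turn": [-0.003, -0.001, 0.006], "hand": 0.02}, {"translation": [0, 0, 0], "turn": [0, 0, 0], "hand": 0.02}]'

```text
time: 12.45
ee_pos: [0.659, 0.0783, 0.0686]
eef_rot: [0.686, 0.727, 0.002, 0.002]
ft_force: [-0.5, -0.9, -0.9]
width: 0.0315
```

```bash
python3 -c "
from look import *
look('scene','x',80,60,8)"
```

```text
tcp [0.659  0.0783 0.0686] z [ 0.006  0.    -1.   ] jaw 3.3 F [-0.5 -0.9 -0.9] w 0.0315
```

Request:
apply_moves --deltas '[{"translation": [-0.002, -0.001, -0.012], "turn": [0, 0.006, 0], "hand": 0.02}, {"translation": [0, 0, -0.006], "turn": [0, 0, 0], "hand": 0.02}, {"translation": [0, 0, 0], "turn": [0, 0, 0], "hand": 0.02}]'

```text
time: 12.8
ee_pos: [0.658, 0.079, 0.0524]
eef_rot: [0.686, 0.728, 0.002, 0.001]
ft_force: [0.4, 0.1, -0.9]
width: 0.0316
```

```bash
python3 -c "
from look import *
look('scene','x',80,60,8)"
```

```text
tcp [0.658  0.079  0.0524] z [ 0.003  0.002 -1.   ] jaw 3.4 F [ 0.4  0.1 -0.9] w 0.0316
```

Request:
apply_moves --deltas '[{"translation": [-0.001, -0.0015, -0.006], "turn": [-0.002, 0.003, 0], "hand": 0.02}, {"translation": [0, 0, -0.005], "turn": [0, 0, 0], "hand": 0.02}, {"translation": [0, 0, 0], "turn": [0, 0, 0], "hand": 0.02}]'

```text
time: 13.15
ee_pos: [0.6571, 0.0774, 0.041]
eef_rot: [0.686, 0.728, 0.0, 0.0]
ft_force: [-0.2, 0.4, -1.8]
width: 0.0314
```

```bash
python3 -c "
from look import *
look('scene','x',80,60,8)"
```

```text
tcp [0.6571 0.0774 0.041 ] z [ 0.001 -0.    -1.   ] jaw 3.4 F [-0.2  0.4 -1.8] w 0.0314
```

Request:
apply_moves --deltas '[{"translation": [0, 0, -0.004], "turn": [0, 0, 0], "hand": 0.02}, {"translation": [0, 0, 0], "turn": [0, 0, 0], "hand": 0.02}]'

```text
time: 13.4
ee_pos: [0.6581, 0.0778, 0.0388]
eef_rot: [0.686, 0.728, 0.001, 0.001]
ft_force: [-0.8, 0.7, -1.2]
width: 0.0317
```

Request:
apply_moves --deltas '[{"translation": [0, 0, 0], "turn": [0, 0, 0], "hand": 0.045}, {"translation": [0, 0, 0], "turn": [0, 0, 0], "hand": 0.045}, {"translation": [0, 0, 0], "turn": [0, 0, 0], "hand": 0.045}, {"translation": [0, 0, 0.02], "turn": [0, 0, 0], "hand": 0.045}, {"translation": [0, 0, 0.04], "turn": [0, 0, 0], "hand": 0.045}]'

```text
time: 13.9
ee_pos: [0.6551, 0.0768, 0.0945]
eef_rot: [0.686, 0.728, -0.002, -0.002]
ft_force: [0.1, -0.2, 1.1]
width: 0.0445
```

```bash
python3 -c "
from look import *
look('scene','x',80,60,8)"
```

```text
tcp [0.6551 0.0768 0.0945] z [-0.005 -0.001 -1.   ] jaw 3.4 F [ 0.1 -0.2  1.1] w 0.0445
```

Request:
apply_moves --deltas '[{"translation": [-0.04, 0.005, 0.04], "turn": [0, 0, 0], "hand": 0.087}, {"translation": [-0.05, 0.0, 0.02], "turn": [0, 0, 0], "hand": 0.087}, {"translation": [-0.05, 0, 0.0], "turn": [0, 0, 0], "hand": 0.087}]'

```text
time: 14.25
ee_pos: [0.5291, 0.0828, 0.1551]
eef_rot: [0.687, 0.726, 0.004, 0.001]
ft_force: [-0.4, 0.2, 0.9]
width: 0.0615
```

Run:
```python
from look import *
look('scene','x',80,60,8)
for n,(x0,y0,w,h),z in(("scene",(308,255,46,45),.069),("top",(242,222,48,34),.069)):
    im=cv2.imread(f"pics/{n}0.png")[y0:y0+h,x0:x0+w];H=cv2.cvtColor(im,cv2.COLOR_BGR2HSV)
    for v in range(0,h,3):print(n,y0+v,H[v,::2,1].tolist())
```

```text
tcp [0.5291 0.0828 0.1551] z [ 0.007  0.005 -1.   ] jaw 3.2 F [-0.4  0.2  0.9] w 0.0615
scene 255 [35, 39, 34, 32, 33, 31, 34, 58, 79, 86, 56, 35, 30, 34, 48, 46, 41, 47, 41, 39, 33, 33, 33]
scene 258 [34, 37, 38, 33, 33, 32, 39, 50, 43, 34, 34, 31, 30, 32, 33, 42, 46, 44, 40, 45, 45, 33, 33]
scene 261 [33, 52, 39, 36, 34, 29, 28, 27, 28, 29, 27, 27, 26, 29, 30, 29, 37, 45, 45, 38, 43, 46, 40]
scene 264 [48, 37, 33, 32, 27, 26, 29, 27, 28, 26, 25, 28, 27, 27, 26, 30, 27, 35, 43, 45, 45, 40, 47]
scene 267 [43, 36, 36, 39, 26, 27, 27, 24, 25, 26, 23, 25, 25, 25, 25, 24, 26, 30, 36, 34, 39, 49, 46]
scene 270 [34, 36, 35, 42, 25, 23, 25, 25, 25, 25, 27, 24, 24, 23, 25, 25, 25, 34, 37, 38, 33, 36, 40]
scene 273 [33, 32, 37, 48, 37, 24, 24, 22, 22, 21, 21, 22, 24, 21, 20, 22, 29, 46, 37, 34, 35, 33, 35]
scene 276 [29, 28, 31, 30, 45, 41, 23, 22, 19, 20, 19, 19, 22, 20, 21, 33, 47, 44, 38, 36, 34, 36, 35]
scene 279 [54, 66, 47, 29, 45, 51, 48, 43, 39, 33, 29, 31, 37, 43, 46, 47, 50, 50, 35, 33, 34, 35, 34]
scene 282 [107, 109, 59, 30, 47, 59, 60, 58, 56, 51, 58, 53, 53, 55, 62, 59, 50, 53, 
[... 1097 characters left out ...]
1, 21, 21, 22, 25, 23, 27, 29, 61, 64, 59, 60, 60, 39, 36, 41, 28, 21]
top 240 [17, 18, 19, 18, 18, 18, 19, 21, 20, 21, 22, 21, 23, 25, 55, 59, 60, 59, 59, 26, 24, 27, 24, 23]
top 243 [15, 19, 19, 26, 16, 18, 17, 21, 18, 21, 21, 23, 22, 27, 62, 61, 57, 61, 42, 22, 23, 28, 21, 23]
top 246 [20, 20, 18, 19, 18, 16, 18, 18, 19, 19, 19, 21, 24, 56, 57, 61, 57, 47, 22, 21, 21, 20, 19, 44]
top 249 [30, 26, 19, 18, 18, 33, 19, 18, 18, 17, 22, 42, 60, 57, 54, 43, 19, 19, 20, 19, 19, 21, 21, 38]
top 252 [19, 18, 20, 19, 18, 18, 18, 18, 18, 19, 17, 19, 19, 17, 18, 19, 18, 19, 18, 20, 21, 20, 34, 37]
top 255 [24, 26, 31, 26, 27, 21, 25, 24, 27, 23, 17, 19, 21, 21, 22, 22, 21, 19, 18, 20, 20, 18, 43, 24]
```

Run:
```python
from h import *
print(pt("scene",[(328.5,269)],.0635),pt("top",[(258.4,240)],.067))
```

```text
[[0.45783516 0.07132228 0.0635    ]] [[0.4580654  0.07116476 0.067     ]]
```

Request:
apply_moves --deltas '[{"translation": [-0.035, -0.006, 0], "turn": [-0.005, 0.007, 0], "hand": 0.087}, {"translation": [-0.035, -0.006, 0.0], "turn": [0, 0, 0], "hand": 0.087}, {"translation": [0, 0, -0.02], "turn": [0, 0, 0], "hand": 0.087}, {"translation": [0, 0, 0], "turn": [0, 0, 0], "hand": 0.087}]'

```text
time: 14.7
ee_pos: [0.4437, 0.0692, 0.131]
eef_rot: [0.686, 0.728, -0.007, 0.002]
ft_force: [0.8, -0.2, -0.0]
width: 0.0862
```

```bash
python3 -c "
from look import *
look('scene','x',80,60,8)"
```

```text
tcp [0.4437 0.0692 0.131 ] z [-0.008 -0.013 -1.   ] jaw 3.4 F [ 0.8 -0.2 -0. ] w 0.0862
```

Request:
apply_moves --deltas '[{"translation": [0.014, 0.002, -0.01], "turn": [0.013, -0.008, 0], "hand": 0.087}, {"translation": [0, 0, -0.015], "turn": [0, 0, 0], "hand": 0.087}, {"translation": [0, 0, 0], "turn": [0, 0, 0], "hand": 0.087}]'

```text
time: 15.05
ee_pos: [0.4607, 0.0733, 0.1079]
eef_rot: [0.685, 0.729, 0.002, -0.0]
ft_force: [-0.6, -0.4, -0.1]
width: 0.0869
```

```bash
python3 -c "
from look import *
look('scene','x',80,60,8)"
```

```text
tcp [0.4607 0.0733 0.1079] z [ 0.003  0.003 -1.   ] jaw 3.6 F [-0.6 -0.4 -0.1] w 0.0869
```

Request:
apply_moves --deltas '[{"translation": [-0.0025, -0.002, -0.012], "turn": [-0.003, 0.003, 0], "hand": 0.087}, {"translation": [0, 0, -0.012], "turn": [0, 0, 0], "hand": 0.087}, {"translation": [0, 0, -0.01], "turn": [0, 0, 0], "hand": 0.087}, {"translation": [0, 0, 0], "turn": [0, 0, 0], "hand": 0.087}]'

```text
time: 15.5
ee_pos: [0.4582, 0.0718, 0.0724]
eef_rot: [0.684, 0.729, 0.0, -0.0]
ft_force: [-0.3, -0.9, -0.4]
width: 0.0871
```

```bash
python3 -c "
from look import *
look('scene','x',80,60,8)"
```

```text
tcp [0.4582 0.0718 0.0724] z [ 0.  0. -1.] jaw 3.6 F [-0.3 -0.9 -0.4] w 0.0871
```

Request:
apply_moves --deltas '[{"translation": [0, 0, -0.003], "turn": [0, 0, 0], "hand": 0.087}, {"translation": [0, 0, 0], "turn": [0, 0, 0], "hand": 0.05}, {"translation": [0, 0, 0], "turn": [0, 0, 0], "hand": 0.05}, {"translation": [0, 0, 0], "turn": [0, 0, 0], "hand": 0.05}, {"translation": [0, 0, 0], "turn": [0, 0, 0], "hand": 0.05}]' --newtons 20

```text
time: 16.05
ee_pos: [0.4592, 0.0721, 0.0708]
eef_rot: [0.684, 0.729, 0.001, 0.001]
ft_force: [0.3, 0.0, 0.4]
width: 0.0627
```

Request:
apply_moves --deltas '[{"translation": [0, 0, 0], "turn": [0, 0, 0], "hand": 0.05}, {"translation": [0, 0, 0], "turn": [0, 0, 0], "hand": 0.05}, {"translation": [0, 0, 0], "turn": [0, 0, 0], "hand": 0.05}]'

```text
time: 16.35
ee_pos: [0.4592, 0.072, 0.0708]
eef_rot: [0.684, 0.729, 0.001, 0.001]
ft_force: [0.1, -0.7, -1.8]
width: 0.0623
```

```bash
python3 -c "
from look import *
look('scene','x',80,60,8)"
```

```text
tcp [0.4592 0.072  0.0708] z [ 0.002  0.    -1.   ] jaw 3.6 F [ 0.1 -0.7 -1.8] w 0.0623
```

Request:
apply_moves --deltas '[{"translation": [0, 0, 0.02], "turn": [0, 0, 0], "hand": 0.05}, {"translation": [0, 0, 0.03], "turn": [0, 0, 0], "hand": 0.05}, {"translation": [0, 0, 0.01], "turn": [0, 0, 0], "hand": 0.05}, {"translation": [0, 0, 0], "turn": [0, 0, 0], "hand": 0.05}]'

```text
time: 16.8
ee_pos: [0.4581, 0.0719, 0.1316]
eef_rot: [0.684, 0.729, 0.0, -0.0]
ft_force: [0.4, 0.2, -1.8]
width: 0.0624
```

Request:
apply_moves --deltas '[{"translation": [0.03, 0, 0], "turn": [0, 0, 0], "hand": 0.05}, {"translation": [0.03, 0, 0], "turn": [0, 0, 0], "hand": 0.05}, {"translation": [0.03, 0, 0], "turn": [0, 0, 0], "hand": 0.05}, {"translation": [0.01, 0, 0], "turn": [0, 0, 0], "hand": 0.05}, {"translation": [0, 0, 0], "turn": [0, 0, 0], "hand": 0.05}]'

```text
time: 17.3
ee_pos: [0.5594, 0.0701, 0.1252]
eef_rot: [0.685, 0.728, -0.003, -0.0]
ft_force: [-0.8, 0.2, -1.1]
width: 0.0621
```

```bash
python3 -c "
from look import *
look('scene','x',80,60,8)"
```

```text
tcp [0.5594 0.0701 0.1252] z [-0.004 -0.004 -1.   ] jaw 3.5 F [-0.8  0.2 -1.1] w 0.0621
```

Request:
apply_moves --deltas '[{"translation": [0.01, 0.002, -0.005], "turn": [0.004, -0.004, 0], "hand": 0.05}, {"translation": [0, 0, -0.008], "turn": [0, 0, 0], "hand": 0.05}, {"translation": [0, 0, 0], "turn": [0, 0, 0], "hand": 0.05}]'

```text
time: 17.65
ee_pos: [0.5669, 0.0722, 0.1104]
eef_rot: [0.685, 0.729, -0.001, -0.0]
ft_force: [0.2, -0.3, -1.3]
width: 0.0627
```

Run:
```python
from look import *
a=np.linspace(0,2*np.pi,24)
look('scene','p7',80,60,8,[(.570+.030*np.cos(t),.0725+.030*np.sin(t),.031) for t in a])
```

```text
tcp [0.5669 0.0722 0.1104] z [-0.002 -0.001 -1.   ] jaw 3.6 F [ 0.2 -0.3 -1.3] w 0.0627
```

View pics/p7.png

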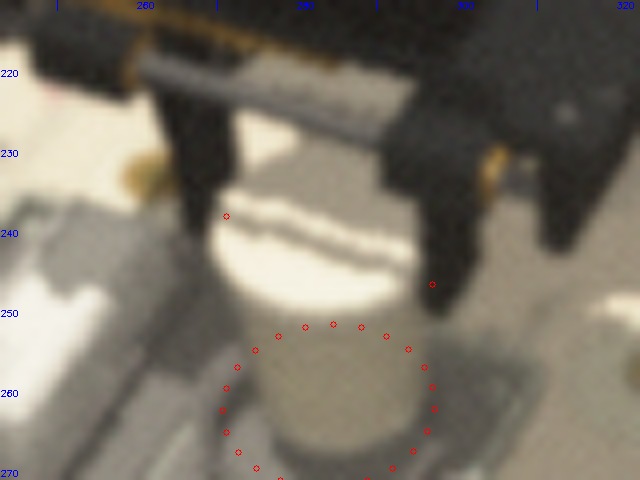

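Request:
apply_moves --deltas '[{"translation": [0.003, 0.001, -0.008], "turn": [0.001, -0.002, 0], "hand": 0.05}, {"translation": [0, 0, -0.006], "turn": [0, 0, 0], "hand": 0.05}, {"translation": [0, 0, 0], "turn": [0, 0, 0], "hand": 0.05}]'

```text
time: 18.0
ee_pos: [0.5701, 0.0731, 0.0962]
eef_rot: [0.685, 0.729, 0.0, 0.001]
ft_force: [-0.1, -0.3, -1.7]
width: 0.0625
```

```bash
python3 -c "
from look import *
look('scene','x',80,60,8)"
```

```text
tcp [0.5701 0.0731 0.0962] z [ 0.002 -0.001 -1.   ] jaw 3.6 F [-0.1 -0.3 -1.7] w 0.0625
```

Request:
apply_moves --deltas '[{"translation": [0, 0, -0.007], "turn": [0.001, 0.002, 0], "hand": 0.05}, {"translation": [0, 0, -0.006], "turn": [0, 0, 0], "hand": 0.05}, {"translation": [0, 0, 0], "turn": [0, 0, 0], "hand": 0.05}]'

```text
time: 18.35
ee_pos: [0.5704, 0.0731, 0.0827]
eef_rot: [0.685, 0.729, 0.0, 0.0]
ft_force: [-0.2, 0.2, -1.4]
width: 0.0625
```

```bash
python3 -c "
from look import *
look('scene','x',80,60,8)"
```

```text
tcp [0.5704 0.0731 0.0827] z [ 0.  0. -1.] jaw 3.6 F [-0.2  0.2 -1.4] w 0.0625
```

Request:
apply_moves --deltas '[{"translation": [0, 0, -0.004], "turn": [0, 0, 0], "hand": 0.05}, {"translation": [0, 0, -0.001], "turn": [0, 0, 0], "hand": 0.05}, {"translation": [0, 0, 0], "turn": [0, 0, 0], "hand": 0.05}]'

```text
time: 18.7
ee_pos: [0.5708, 0.0736, 0.0795]
eef_rot: [0.685, 0.729, 0.0, 0.001]
ft_force: [0.0, -0.5, -1.0]
width: 0.0622
```

```bash
python3 -c "
from look import *
look('scene','x',80,60,8)"
```

```text
tcp [0.5708 0.0736 0.0795] z [ 0.001 -0.    -1.   ] jaw 3.6 F [ 0.  -0.5 -1. ] w 0.0622
```

Request:
apply_moves --deltas '[{"translation": [0, 0, 0], "turn": [0, 0, 0], "hand": 0.083}, {"translation": [0, 0, 0], "turn": [0, 0, 0], "hand": 0.083}, {"translation": [0, 0, 0], "turn": [0, 0, 0], "hand": 0.083}, {"translation": [0, 0, 0.02], "turn": [0, 0, 0], "hand": 0.083}, {"translation": [0, 0, 0.04], "turn": [0, 0, 0], "hand": 0.087}]'

```text
time: 19.25
ee_pos: [0.5683, 0.0727, 0.1358]
eef_rot: [0.685, 0.729, -0.002, -0.002]
ft_force: [0.7, 0.3, 0.2]
width: 0.0844
```

Request:
apply_moves --deltas '[{"translation": [-0.04, -0.01, 0.02], "turn": [0, 0, 0], "hand": 0.087}, {"translation": [-0.048, -0.01, 0], "turn": [0, 0, 0], "hand": 0.087}, {"translation": [-0.048, -0.01, 0], "turn": [0, 0, 0], "hand": 0.087}, {"translation": [-0.048, -0.01, 0], "turn": [0, 0, 0], "hand": 0.087}, {"translation": [-0.01, -0.045, 0], "turn": [0, 0, -0.1], "hand": 0.087}]'

```text
time: 19.75
ee_pos: [0.385, -0.0055, 0.1609]
eef_rot: [0.718, 0.696, 0.001, -0.0]
ft_force: [1.5, -1.0, -0.1]
width: 0.0871
```

```bash
python3 -c "
from look import *
look('scene','x',80,60,8)
cv2.imwrite('pics/scene3.png',camera('scene')[:,:,::-1])"
```

```text
tcp [ 0.385  -0.0055  0.1609] z [ 0.002  0.002 -1.   ] jaw -1.7 F [ 1.5 -1.  -0.1] w 0.0871
```

Request:
apply_moves --deltas '[{"translation": [-0.004, -0.045, 0], "turn": [0, 0, -0.12], "hand": 0.087}, {"translation": [-0.008, -0.044, 0], "turn": [0, 0, -0.12], "hand": 0.087}, {"translation": [-0.014, -0.043, 0], "turn": [0, 0, -0.12], "hand": 0.087}, {"translation": [-0.02, -0.043, 0], "turn": [0, 0, -0.12], "hand": 0.087}, {"translation": [-0.025, -0.045, 0], "turn": [0, 0, -0.12], "hand": 0.087}]'

```text
time: 20.35
ee_pos: [0.3162, -0.2335, 0.1628]
eef_rot: [0.897, 0.442, 0.001, 0.004]
ft_force: [1.2, -1.1, -0.1]
width: 0.087
```

Request:
apply_moves --deltas '[{"translation": [0.02, -0.045, 0], "turn": [0, 0, 0], "hand": 0.087}, {"translation": [0.03, -0.04, 0], "turn": [0, 0, 0], "hand": 0.087}, {"translation": [0.04, -0.03, 0], "turn": [0, 0, 0], "hand": 0.087}, {"translation": [0.04, -0.03, 0], "turn": [0, 0, 0], "hand": 0.087}, {"translation": [0.035, -0.025, 0], "turn": [0, 0, 0], "hand": 0.087}]'

```text
time: 20.85
ee_pos: [0.4749, -0.4148, 0.1613]
eef_rot: [0.902, 0.433, -0.003, 0.006]
ft_force: [0.1, -0.1, 1.0]
width: 0.0869
```

Run:
```python
from look import *
look('scene','x',80,60,8)
im=cv2.imread("pics/scene3.png");H=cv2.cvtColor(im,cv2.COLOR_BGR2HSV)
for v in range(126,160,2):print(v,im[v,366:392,1].tolist())
t=cv2.imread("pics/top0.png")
for v in range(204,222,1):print(v,t[v,428:450,1].tolist())
```

```text
tcp [ 0.4749 -0.4148  0.1613] z [-0.    -0.014 -1.   ] jaw -38.7 F [ 0.1 -0.1  1. ] w 0.0869
126 [168, 129, 71, 48, 50, 59, 85, 88, 82, 87, 84, 93, 86, 85, 83, 85, 91, 91, 94, 88, 87, 87, 92, 90, 92, 91]
128 [145, 106, 62, 51, 54, 55, 69, 79, 82, 88, 96, 100, 91, 99, 99, 98, 104, 106, 102, 102, 103, 90, 89, 86, 86, 84]
130 [78, 62, 55, 53, 52, 53, 58, 62, 71, 90, 97, 100, 111, 106, 106, 103, 110, 108, 109, 107, 107, 106, 107, 102, 95, 88]
132 [50, 44, 39, 42, 41, 48, 60, 65, 71, 93, 99, 101, 106, 104, 108, 108, 112, 110, 107, 115, 109, 113, 110, 113, 109, 99]
134 [142, 110, 66, 46, 45, 53, 60, 69, 80, 98, 102, 105, 102, 105, 107, 107, 107, 111, 107, 114, 109, 113, 112, 110, 108, 110]
136 [175, 156, 107, 72, 74, 84, 69, 71, 77, 98, 102, 104, 106, 108, 107, 107, 108, 110, 107, 113, 107, 109, 112, 116, 112, 111]
138 [174, 149, 103, 77, 72, 72, 64, 74, 84, 102, 104, 107, 105, 107, 106, 109, 107, 109, 110, 112, 111, 109, 112, 113, 115, 110]
140 [158, 115, 86, 80, 79, 78, 83, 87, 98, 105, 99, 105, 110, 110, 104, 105, 111, 112, 113, 107, 112, 110, 110, 114, 113, 111]
142 [140, 99, 84, 79, 8
[... 2399 characters left out ...]
, 193, 185, 184, 177, 178]
216 [192, 191, 142, 91, 86, 102, 78, 38, 21, 23, 35, 39, 56, 87, 158, 198, 188, 189, 186, 185, 176, 173]
217 [197, 198, 189, 137, 105, 88, 80, 54, 44, 51, 80, 119, 128, 154, 193, 201, 191, 192, 191, 192, 187, 181]
218 [188, 185, 179, 180, 161, 140, 135, 119, 131, 129, 144, 183, 188, 189, 194, 187, 185, 189, 190, 197, 196, 186]
219 [184, 181, 173, 190, 199, 203, 199, 190, 201, 187, 173, 186, 195, 194, 193, 182, 192, 184, 188, 194, 197, 194]
220 [186, 191, 177, 187, 197, 198, 202, 201, 188, 179, 183, 184, 197, 198, 193, 187, 194, 186, 186, 189, 190, 195]
221 [194, 199, 191, 183, 186, 188, 193, 189, 176, 174, 179, 184, 198, 194, 186, 185, 192, 187, 183, 178, 182, 189]
```

Run:
```python
from h import *
im=cv2.imread("pics/scene0.png")
for v in range(128,160,2):print(v,im[v,366:392,1].tolist())
print(pt("top",[(435.2,213)],.02),pt("top",[(438.5,212)],.065),pt("top",[(438.5,212)],.08))
print(px("scene",[(.547,-.441,0),(.547,-.441,.085),(.547,-.441,.055)]))
```

```text
128 [162, 164, 169, 173, 173, 177, 175, 174, 176, 173, 168, 163, 155, 154, 157, 158, 158, 162, 167, 171, 173, 176, 176, 174, 177, 182]
130 [169, 167, 173, 174, 175, 172, 173, 173, 175, 174, 162, 109, 75, 112, 168, 175, 173, 169, 169, 167, 171, 165, 166, 160, 169, 169]
132 [179, 176, 182, 177, 181, 180, 180, 177, 175, 168, 141, 81, 55, 101, 161, 177, 175, 173, 168, 164, 161, 165, 161, 162, 162, 154]
134 [176, 179, 177, 176, 183, 182, 180, 178, 162, 119, 73, 49, 46, 66, 109, 150, 171, 177, 173, 170, 172, 167, 167, 166, 168, 164]
136 [173, 174, 175, 180, 180, 179, 173, 172, 143, 80, 43, 35, 38, 47, 79, 134, 169, 177, 178, 179, 181, 180, 176, 177, 176, 174]
138 [171, 174, 175, 175, 176, 176, 157, 123, 85, 50, 32, 38, 39, 41, 73, 124, 162, 173, 178, 181, 181, 184, 175, 171, 176, 178]
140 [171, 175, 176, 179, 171, 156, 110, 66, 49, 43, 47, 43, 41, 42, 51, 72, 113, 155, 168, 175, 178, 179, 178, 180, 179, 183]
142 [175, 174, 177, 177, 172, 149, 90, 49, 44, 45, 47, 47, 49, 46, 49, 61, 109, 156, 170, 170, 173, 174, 179, 172, 175, 172]
144 [171, 172, 172, 171, 165, 147, 103, 72, 64, 59, 51, 53,
[... 511 characters left out ...]
110, 126, 138, 135, 134, 128, 124, 118, 127, 158, 175, 175, 175, 169, 171, 177, 177, 175, 170]
154 [184, 179, 182, 181, 177, 153, 111, 76, 64, 73, 80, 74, 75, 79, 117, 167, 178, 172, 171, 172, 168, 170, 175, 175, 175, 176]
156 [176, 179, 177, 176, 174, 170, 164, 154, 148, 148, 147, 151, 154, 155, 173, 179, 177, 175, 175, 172, 173, 176, 179, 178, 176, 176]
158 [175, 177, 173, 174, 176, 173, 170, 173, 175, 176, 177, 179, 175, 176, 173, 174, 176, 177, 185, 184, 177, 179, 178, 181, 177, 173]
[[ 0.55088335 -0.44423554  0.02      ]] [[ 0.54891724 -0.44154843  0.065     ]] [[ 0.54719265 -0.43734969  0.08      ]]
[[376.66059195 153.42123271]
 [379.16890271 129.69168306]
 [378.26003722 138.28544553]]
```

Request:
apply_moves --deltas '[{"translation": [0.035, -0.014, 0], "turn": [0.014, 0, 0], "hand": 0.087}, {"translation": [0.033, -0.013, 0], "turn": [0, 0, 0], "hand": 0.087}, {"translation": [0, 0, -0.02], "turn": [0, 0, 0], "hand": 0.087}, {"translation": [0, 0, 0], "turn": [0, 0, 0], "hand": 0.087}]'

```text
time: 21.3
ee_pos: [0.5495, -0.4435, 0.1308]
eef_rot: [0.901, 0.433, -0.0, -0.006]
ft_force: [-0.8, 0.8, -0.4]
width: 0.0873
```

Run:
```python
from look import *
look('scene','p8',80,60,8,[(.5505,-.444,.085),(.5505,-.444,0)])
```

```text
tcp [ 0.5495 -0.4435  0.1308] z [-0.005  0.011 -1.   ] jaw -38.7 F [-0.8  0.8 -0.4] w 0.0873
```

View pics/p8.png

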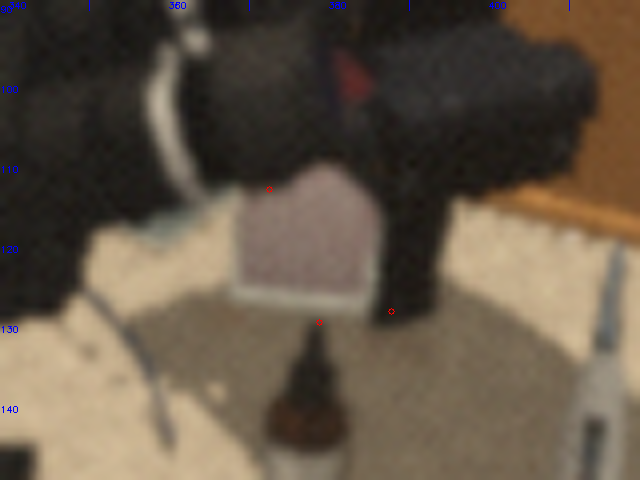

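Request:
apply_moves --deltas '[{"translation": [0.001, -0.001, -0.02], "turn": [-0.011, -0.005, 0], "hand": 0.087}, {"translation": [0, 0, -0.025], "turn": [0, 0, 0], "hand": 0.087}, {"translation": [0, 0, -0.02], "turn": [0, 0, 0], "hand": 0.087}, {"translation": [0, 0, 0], "turn": [0, 0, 0], "hand": 0.087}]'

```text
time: 21.75
ee_pos: [0.5516, -0.4456, 0.0722]
eef_rot: [0.902, 0.433, 0.002, 0.004]
ft_force: [-0.5, 0.1, -0.3]
width: 0.0866
```

```bash
python3 -c "
from look import *
look('scene','x',80,60,8)"
```

```text
tcp [ 0.5516 -0.4456  0.0722] z [ 0.007 -0.006 -1.   ] jaw -38.7 F [-0.5  0.1 -0.3] w 0.0866
```

Request:
apply_moves --deltas '[{"translation": [-0.001, 0.0015, -0.012], "turn": [0.006, 0.007, 0], "hand": 0.087}, {"translation": [0, 0, -0.01], "turn": [0, 0, 0], "hand": 0.087}, {"translation": [0, 0, 0], "turn": [0, 0, 0], "hand": 0.087}]'

```text
time: 22.1
ee_pos: [0.5524, -0.4459, 0.0553]
eef_rot: [0.902, 0.432, 0.001, 0.003]
ft_force: [-1.1, -0.7, 0.2]
width: 0.0867
```

```bash
python3 -c "
from look import *
look('scene','x',80,60,8)"
```

```text
tcp [ 0.5524 -0.4459  0.0553] z [ 0.005 -0.005 -1.   ] jaw -38.8 F [-1.1 -0.7  0.2] w 0.0867
```

Request:
apply_moves --deltas '[{"translation": [-0.002, 0.002, -0.009], "turn": [0.005, 0.005, 0], "hand": 0.087}, {"translation": [0, 0, 0], "turn": [0, 0, 0], "hand": 0.02}, {"translation": [0, 0, 0], "turn": [0, 0, 0], "hand": 0.02}, {"translation": [0, 0, 0], "turn": [0, 0, 0], "hand": 0.02}, {"translation": [0, 0, 0], "turn": [0, 0, 0], "hand": 0.02}]' --newtons 15

```text
time: 22.65
ee_pos: [0.5511, -0.4442, 0.0474]
eef_rot: [0.902, 0.432, 0.001, 0.001]
ft_force: [1.1, 0.4, 0.4]
width: 0.0628
```

```bash
python3 -c "
from look import *
look('scene','x',80,60,8)"
```

```text
tcp [ 0.5511 -0.4442  0.0474] z [ 0.002 -0.001 -1.   ] jaw -38.8 F [1.1 0.4 0.4] w 0.0628
```

Request:
apply_moves --deltas '[{"translation": [0, 0, 0], "turn": [0, 0, 0], "hand": 0.02}, {"translation": [0, 0, 0], "turn": [0, 0, 0], "hand": 0.02}, {"translation": [0, 0, 0], "turn": [0, 0, 0], "hand": 0.02}, {"translation": [0, 0, 0], "turn": [0, 0, 0], "hand": 0.02}, {"translation": [0, 0, 0], "turn": [0, 0, 0], "hand": 0.02}]'

```text
time: 23.2
ee_pos: [0.5513, -0.4443, 0.0478]
eef_rot: [0.902, 0.432, 0.001, 0.001]
ft_force: [-0.4, 0.3, -0.3]
width: 0.0311
```

Request:
apply_moves --deltas '[{"translation": [0, 0, 0.02], "turn": [0, 0, 0], "hand": 0.02}, {"translation": [0, 0, 0.035], "turn": [0, 0, 0], "hand": 0.02}, {"translation": [0, 0, 0.035], "turn": [0, 0, 0], "hand": 0.02}, {"translation": [-0.02, 0.02, 0.02], "turn": [0, 0, 0], "hand": 0.02}]'

```text
time: 23.6
ee_pos: [0.5293, -0.4237, 0.1558]
eef_rot: [0.902, 0.432, -0.001, -0.003]
ft_force: [-0.8, -0.2, -0.4]
width: 0.0304
```

```bash
python3 -c "
from look import *
look('scene','x',80,60,8)"
```

```text
tcp [ 0.5293 -0.4237  0.1558] z [-0.003  0.004 -1.   ] jaw -38.8 F [-0.8 -0.2 -0.4] w 0.0304
```

Request:
apply_moves --deltas '[{"translation": [-0.032, 0.024, 0], "turn": [0, 0, 0], "hand": 0.02}, {"translation": [-0.032, 0.026, 0], "turn": [0, 0, 0], "hand": 0.02}, {"translation": [-0.032, 0.027, 0], "turn": [0, 0, 0], "hand": 0.02}, {"translation": [-0.032, 0.027, 0], "turn": [0, 0, 0], "hand": 0.02}, {"translation": [-0.032, 0.027, 0], "turn": [0, 0, 0], "hand": 0.02}]'

```text
time: 24.15
ee_pos: [0.3647, -0.2859, 0.1581]
eef_rot: [0.902, 0.432, 0.001, -0.002]
ft_force: [-0.0, 0.4, 1.2]
width: 0.0305
```

Request:
apply_moves --deltas '[{"translation": [-0.035, 0.035, 0], "turn": [0, 0, 0], "hand": 0.02}, {"translation": [-0.01, 0.04, 0], "turn": [0, 0, 0], "hand": 0.02}, {"translation": [0.0, 0, 0], "turn": [0, 0, 0], "hand": 0.02}]'

```text
time: 24.45
ee_pos: [0.3147, -0.2076, 0.157]
eef_rot: [0.902, 0.431, -0.002, -0.001]
ft_force: [0.6, -1.0, -0.6]
width: 0.0307
```

```bash
python3 -c "
from look import *
look('scene','x',80,60,8)"
```

```text
tcp [ 0.3147 -0.2076  0.157 ] z [-0.004  0.    -1.   ] jaw -39.0 F [ 0.6 -1.  -0.6] w 0.0307
```

Request:
apply_moves --deltas '[{"translation": [0.018, 0.04, 0], "turn": [0, 0, 0.12], "hand": 0.02}, {"translation": [0.016, 0.042, 0], "turn": [0, 0, 0.12], "hand": 0.02}, {"translation": [0.014, 0.042, 0], "turn": [0, 0, 0.12], "hand": 0.02}, {"translation": [0.01, 0.044, 0], "turn": [0, 0, 0.12], "hand": 0.02}, {"translation": [0, 0.045, 0], "turn": [0, 0, 0.12], "hand": 0.02}]'

```text
time: 25.0
ee_pos: [0.3764, 0.0041, 0.1592]
eef_rot: [0.732, 0.681, 0.001, 0.002]
ft_force: [1.1, -0.0, -0.2]
width: 0.0305
```

Request:
apply_moves --deltas '[{"translation": [0, 0.045, 0], "turn": [0, 0, 0.13], "hand": 0.02}, {"translation": [0, 0.045, 0], "turn": [0, 0, 0], "hand": 0.02}, {"translation": [0.01, 0.043, 0], "turn": [0, 0, 0], "hand": 0.02}, {"translation": [0.035, 0.03, 0], "turn": [0, 0, 0], "hand": 0.02}, {"translation": [0.045, 0.015, 0], "turn": [0, 0, 0], "hand": 0.02}]'

```text
time: 25.5
ee_pos: [0.4271, 0.1666, 0.1638]
eef_rot: [0.677, 0.736, -0.004, 0.002]
ft_force: [0.5, -0.1, 0.6]
width: 0.0302
```

```bash
python3 -c "
from look import *
look('scene','x',80,60,8)"
```

```text
tcp [0.4271 0.1666 0.1638] z [-0.002 -0.008 -1.   ] jaw 4.8 F [ 0.5 -0.1  0.6] w 0.0302
```

Request:
apply_moves --deltas '[{"translation": [0.042, 0.003, 0], "turn": [0.008, -0.002, 0], "hand": 0.02}, {"translation": [0.042, 0.003, 0], "turn": [0, 0, -0.02], "hand": 0.02}, {"translation": [0.042, 0.003, 0], "turn": [0, 0, 0], "hand": 0.02}, {"translation": [0.042, 0.003, -0.01], "turn": [0, 0, 0], "hand": 0.02}, {"translation": [0.04, 0.003, -0.015], "turn": [0, 0, 0], "hand": 0.02}]'

```text
time: 26.05
ee_pos: [0.6487, 0.1786, 0.1309]
eef_rot: [0.689, 0.725, 0.001, -0.009]
ft_force: [-0.2, 0.3, -0.2]
width: 0.0307
```

Request:
apply_moves --deltas '[{"translation": [0, 0, -0.015], "turn": [0, 0, 0], "hand": 0.02}, {"translation": [0, 0, 0], "turn": [0, 0, 0], "hand": 0.02}]'

```text
time: 26.25
ee_pos: [0.6525, 0.1768, 0.1096]
eef_rot: [0.69, 0.723, -0.001, -0.011]
ft_force: [-1.7, 0.7, -1.1]
width: 0.0307
```

```bash
python3 -c "
from look import *
look('scene','x',80,60,8)"
```

```text
tcp [0.6525 0.1768 0.1096] z [-0.017  0.014 -1.   ] jaw 2.7 F [-1.7  0.7 -1.1] w 0.0307
```

Request:
apply_moves --deltas '[{"translation": [-0.002, 0.0045, -0.006], "turn": [-0.014, -0.017, 0.01], "hand": 0.02}, {"translation": [0, 0, -0.008], "turn": [0, 0, 0], "hand": 0.02}, {"translation": [0, 0, 0], "turn": [0, 0, 0], "hand": 0.02}]'

```text
time: 26.6
ee_pos: [0.6499, 0.1812, 0.0982]
eef_rot: [0.686, 0.727, 0.002, 0.002]
ft_force: [-0.8, -0.1, -0.9]
width: 0.0304
```

Run:
```python
from look import *
a=np.linspace(0,2*np.pi,20)
look('scene','p9',80,60,8,[(.650+.019*np.cos(t),.1815+.019*np.sin(t),.031) for t in a])
```

```text
tcp [0.6499 0.1812 0.0982] z [ 0.006 -0.001 -1.   ] jaw 3.3 F [-0.8 -0.1 -0.9] w 0.0304
```

View pics/p9.png

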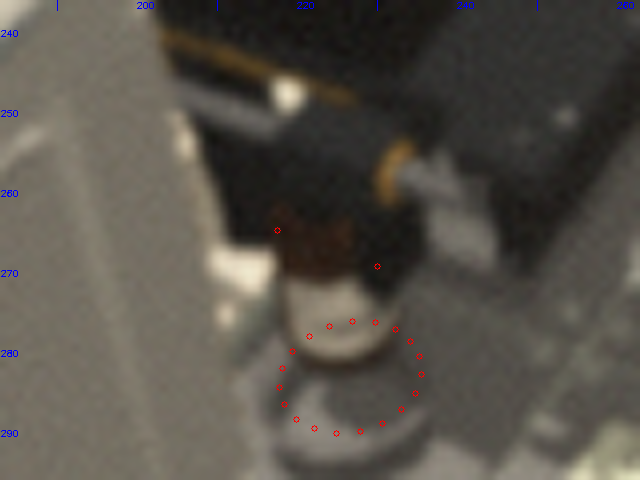

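Run:
```python
from look import *
x0,y0=(px("scene",[(.6499,.1812,.0842)])[0]-[40,30]).astype(int)
f=lambda P:((px("scene",P)-[x0,y0]+.5)*8-.5).round(0).tolist()
a=np.linspace(0,2*np.pi,40)
c=[(.6499+.0155*np.cos(t),.1812+.0155*np.sin(t),.0504) for t in a]
q=np.array(f(c));print("foot u",q[:,0].min(),q[:,0].max(),"bottom v",q[:,1].max(), f([(.65,.1815,.031)]))
im=camera("scene")[y0:y0+60,x0:x0+80]
for v in range(32,60,2):print(y0+v,im[v,26:60,1].tolist())
```

```text
foot u 284.0 401.0 bottom v 376.0 [[350.0, 376.0]]
268 [177, 210, 213, 211, 212, 209, 202, 166, 84, 35, 29, 29, 31, 32, 31, 30, 28, 29, 26, 27, 30, 23, 28, 30, 28, 36, 47, 60, 63, 74, 82, 90, 87, 96]
270 [163, 200, 212, 212, 223, 226, 213, 161, 80, 58, 56, 46, 41, 40, 42, 48, 52, 56, 47, 28, 29, 26, 31, 32, 48, 60, 65, 69, 70, 69, 63, 65, 67, 65]
272 [119, 136, 143, 151, 163, 175, 158, 114, 76, 91, 113, 118, 110, 113, 113, 125, 130, 134, 107, 72, 48, 33, 38, 57, 71, 77, 81, 82, 82, 77, 76, 74, 72, 71]
274 [119, 150, 169, 146, 128, 118, 105, 92, 76, 80, 112, 125, 130, 135, 145, 146, 150, 145, 136, 113, 87, 72, 76, 79, 80, 77, 78, 78, 80, 81, 84, 88, 82, 80]
276 [120, 147, 158, 133, 113, 104, 90, 80, 69, 70, 101, 120, 125, 127, 126, 121, 117, 115, 112, 106, 109, 104, 89, 71, 64, 76, 77, 79, 81, 77, 78, 80, 79, 82]
278 [111, 107, 110, 105, 95, 86, 87, 92, 100, 94, 97, 120, 128, 135, 136, 134, 135, 133, 133, 126, 105, 83, 55, 55, 66, 71, 76, 75, 81, 77, 80, 80, 77, 77]
280 [109, 112, 100, 90, 84, 94, 104, 110, 114, 103, 85, 68, 74, 85, 97, 96, 94, 83, 75, 61, 49, 47, 52, 57, 67, 66, 71, 
[... 417 characters left out ...]
76, 78, 79, 78, 74, 72, 76, 75, 79, 79, 77, 79, 79, 79, 80]
288 [113, 112, 106, 115, 123, 127, 112, 94, 87, 95, 114, 134, 136, 134, 123, 108, 91, 85, 78, 79, 79, 77, 80, 84, 95, 100, 94, 81, 79, 80, 80, 78, 79, 82]
290 [112, 109, 110, 111, 122, 131, 135, 124, 111, 113, 120, 125, 131, 136, 135, 133, 129, 125, 117, 107, 103, 100, 103, 102, 89, 74, 69, 75, 83, 89, 84, 80, 77, 80]
292 [109, 112, 112, 112, 111, 123, 128, 119, 98, 93, 93, 97, 107, 125, 127, 124, 119, 115, 112, 107, 92, 75, 70, 63, 64, 64, 78, 104, 124, 132, 123, 116, 107, 91]
294 [110, 112, 109, 112, 116, 130, 136, 129, 112, 91, 70, 65, 70, 76, 74, 74, 71, 71, 72, 66, 65, 63, 72, 76, 82, 99, 119, 130, 137, 140, 140, 137, 135, 126]
```

Request:
apply_moves --deltas '[{"translation": [0, 0, -0.009], "turn": [0.001, 0.006, 0], "hand": 0.02}, {"translation": [0, 0, -0.008], "turn": [0, 0, 0], "hand": 0.02}, {"translation": [0, 0, 0], "turn": [0, 0, 0], "hand": 0.02}]'

```text
time: 27.0
ee_pos: [0.6507, 0.1814, 0.0822]
eef_rot: [0.686, 0.727, 0.001, 0.0]
ft_force: [-0.0, -0.2, -0.1]
width: 0.03
```

```bash
python3 -c "
from look import *
look('scene','x',80,60,8)"
```

```text
tcp [0.6507 0.1814 0.0822] z [ 0.002  0.001 -1.   ] jaw 3.3 F [-0.  -0.2 -0.1] w 0.03
```

Request:
apply_moves --deltas '[{"translation": [-0.0005, 0, -0.007], "turn": [-0.001, 0.002, 0], "hand": 0.02}, {"translation": [0, 0, -0.006], "turn": [0, 0, 0], "hand": 0.02}, {"translation": [0, 0, 0], "turn": [0, 0, 0], "hand": 0.02}]'

```text
time: 27.35
ee_pos: [0.6504, 0.1815, 0.0686]
eef_rot: [0.687, 0.727, 0.0, 0.0]
ft_force: [0.3, -0.7, 0.2]
width: 0.0306
```

```bash
python3 -c "
from look import *
look('scene','x',80,60,8)"
```

```text
tcp [0.6504 0.1815 0.0686] z [ 0.  0. -1.] jaw 3.3 F [ 0.3 -0.7  0.2] w 0.0306
```

Request:
apply_moves --deltas '[{"translation": [0, 0, -0.006], "turn": [0, 0, 0], "hand": 0.02}, {"translation": [0, 0, -0.004], "turn": [0, 0, 0], "hand": 0.02}, {"translation": [0, 0, 0], "turn": [0, 0, 0], "hand": 0.02}]'

```text
time: 27.7
ee_pos: [0.6509, 0.1818, 0.0585]
eef_rot: [0.687, 0.727, 0.001, 0.0]
ft_force: [-0.3, -0.7, -0.7]
width: 0.0305
```

```bash
python3 -c "
from look import *
look('scene','x',80,60,8)"
```

```text
tcp [0.6509 0.1818 0.0585] z [ 0.001  0.001 -1.   ] jaw 3.3 F [-0.3 -0.7 -0.7] w 0.0305
```

Request:
apply_moves --deltas '[{"translation": [0, 0, -0.0025], "turn": [0, 0, 0], "hand": 0.02}, {"translation": [0, 0, 0], "turn": [0, 0, 0], "hand": 0.02}]'

```text
time: 27.95
ee_pos: [0.6521, 0.1822, 0.0584]
eef_rot: [0.687, 0.727, 0.002, 0.001]
ft_force: [0.3, 0.0, -1.1]
width: 0.0305
```

Request:
apply_moves --deltas '[{"translation": [0, 0, 0], "turn": [0, 0, 0], "hand": 0.07}, {"translation": [0, 0, 0], "turn": [0, 0, 0], "hand": 0.07}, {"translation": [0, 0, 0], "turn": [0, 0, 0], "hand": 0.07}, {"translation": [0, 0, 0], "turn": [0, 0, 0], "hand": 0.07}, {"translation": [0, 0, 0], "turn": [0, 0, 0], "hand": 0.07}]'

```text
time: 28.45
ee_pos: [0.6521, 0.1822, 0.0583]
eef_rot: [0.687, 0.727, 0.002, 0.001]
ft_force: [0.8, 0.0, 0.2]
width: 0.0631
```

Request:
apply_moves --deltas '[{"translation": [0, 0, 0.02], "turn": [0, 0, 0], "hand": 0.07}, {"translation": [0, 0, 0.035], "turn": [0, 0, 0], "hand": 0.07}, {"translation": [0, 0, 0.035], "turn": [0, 0, 0], "hand": 0.07}, {"translation": [0, 0, 0.02], "turn": [0, 0, 0], "hand": 0.07}]'

```text
time: 28.85
ee_pos: [0.6498, 0.1817, 0.1725]
eef_rot: [0.686, 0.727, 0.0, -0.001]
ft_force: [0.1, -0.1, -0.8]
width: 0.0697
```

Request:
apply_moves --deltas '[{"translation": [-0.045, 0, 0.01], "turn": [0, 0, 0], "hand": 0.087}, {"translation": [-0.048, 0, 0], "turn": [0, 0, 0], "hand": 0.087}, {"translation": [-0.048, 0, 0], "turn": [0, 0, 0], "hand": 0.087}, {"translation": [-0.048, -0.01, 0], "turn": [0, 0, 0], "hand": 0.087}, {"translation": [-0.045, -0.02, 0], "turn": [0, 0, 0], "hand": 0.087}]'

```text
time: 29.35
ee_pos: [0.4315, 0.1635, 0.1954]
eef_rot: [0.685, 0.729, 0.007, 0.0]
ft_force: [-1.2, -1.3, 4.0]
width: 0.0861
```

Request:
apply_moves --deltas '[{"translation": [-0.01, -0.045, 0], "turn": [0, 0, 0], "hand": 0.087}, {"translation": [-0.01, -0.045, 0], "turn": [0, 0, 0], "hand": 0.087}, {"translation": [0, -0.045, 0], "turn": [0, 0, 0], "hand": 0.087}, {"translation": [0, -0.045, 0], "turn": [0, 0, 0], "hand": 0.087}, {"translation": [0, 0, 0], "turn": [0, 0, 0], "hand": 0.087}]'

```text
time: 29.85
ee_pos: [0.413, 0.0014, 0.2008]
eef_rot: [0.683, 0.73, 0.0, 0.008]
ft_force: [0.1, 0.6, 0.2]
width: 0.0872
```

Run:
```python
from ov import *
from look import look
look('scene','x')
s=np.ascontiguousarray(camera("scene")[:,:,::-1]);t=np.ascontiguousarray(camera("top")[:,:,::-1])
a=crop(t,195,150,92,75,4);b=crop(s,200,215,106,100,4)
L=[(circ(.570,.0725,.078,.0315),(0,0,255)),(circ(.650,.1815,.064,.0155),(0,0,255)),(rect(.657,.0775,.038,.032,.082,.06),(0,0,255)),(rect(.563,.1765,.028,.034,.034,.06),(0,0,255))]
for P,c in L: draw(a,"top",P,195,150,4,c);draw(b,"scene",P,200,215,4,c)
o=np.zeros((400,792,3),np.uint8);o[:300,:368]=a;o[:,368:]=b;cv2.imwrite("pics/f.png",o)
```

```text
tcp [0.413  0.0014 0.2008] z [ 0.012 -0.01  -1.   ] jaw 3.9 F [0.1 0.6 0.2] w 0.0872
```

View pics/f.png

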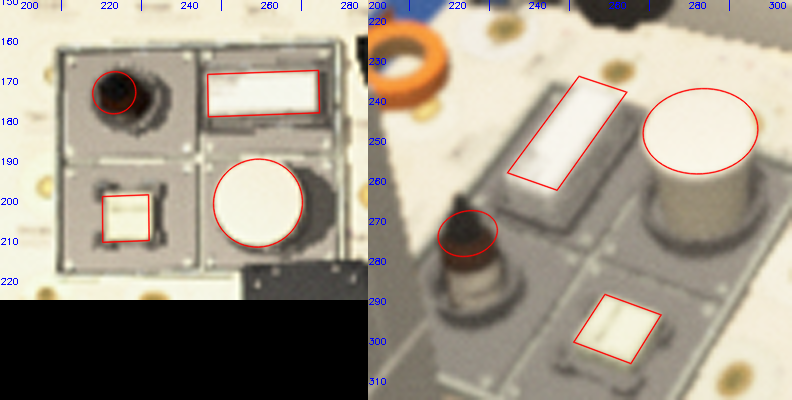

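```bash
python3 -c "
from bench import order,readout
print(readout.read_state()['ft_force']);print(order.close_job())"
```

```text
[-0.27235475  0.69603063 -0.27765502]
the job is handed in; nothing more can be done
None
```

All four items are in their matching inserts, and I handed the job in at about 30 s on the robot's clock. `close_job` gives no verdict, so whether it passed is not confirmed.

- **Final look:** top and scene views were taken with the gripper drawn back and open. The cup lid, slides box and cover-glass box overlay their expected outlines at seated height to within about 1 px (roughly 2–3 mm). The bottle stands upright in its collar.
- **Seating depth:** for the cover-glass box, slides box and cup, the tool height at release matched the grasp height plus the pocket floor height to within about 1 mm. The bottle was let go about 1.5 mm above its computed floor height, so it settled slightly rather than being pressed down.
- **Forces:** the wrist forces I read stayed at or below about 4 N.
- **Checks that disagreed:** my first scene-camera readings were 5–10 mm off from the top camera. I had assumed the wrong edge heights; once corrected, the two views agreed to about 2–3 mm.
- **Regrasp:** the first grip on the slides box was too high and a little off-centre, so I let go and gripped it again before lifting.

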